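# Put the slate slabs away in the keeper rack

## Task

Put the slate snack slabs on the table (two or three) away in the wooden rack: swing the rack's keeper handle a quarter turn to its open stop, then build one neat stack squarely on the rack's plinth between its guide rods, slab, mat, slab, mat and so on, so that every slab has a cork mat from the tray lying flush on top of it. Then swing the keeper back over the stack until it is fully closed; leave the rest of the tableware standing where it is.

Things in the scene. Friction and masses are not known exactly. Their poses are not given: they have to be found in the camera images.
- pad (a point): centre of the top face of the rack's wooden plinth, the place for the stack. The plinth is 112 x 50 mm, its top 22 mm above the table, its long side along the point's x; it stands on a base board 10 mm thick, 110 mm wide in y, from -75 to +130 mm in x
- rack: fixed wooden storage rack with a steel post (22 mm thick, top 98 mm above the table) 97 mm from the plinth's centre along the rack's +x; six upright steel guide rods, 8 mm thick with round tops 72 mm above the table, keep the stack in place, their axes at x = +-65, y = 0 and x = +-44, y = +-40 mm. Origin on the table under the plinth's centre, x along the plinth's long side towards the post
- keeper (a joint): angle of the keeper handle, an aluminium bar 18 mm wide on the post, turning level about the post axis, with a black upright grip. 0 = closed stop, bar over the plinth (along the rack's -x); 1.571 = open stop, turned counter-clockwise from above to the rack's -y. Bar 100 to 110 mm above the table, reaching 110 mm from the axis. Stays where left
- grip (a point): point in the middle of the black upright grip on the keeper bar, 72 mm from the hinge axis, 130 mm above the table; the grip is 50 mm long (along the bar), 12 mm thick, from 110 to 148 mm above the table; the point's x lies along the bar, away from the free end, towards the post
- hinge (a point): point on the vertical hinge axis of the keeper, 130 mm above the table
- tray: fixed dark plastic tray with a rattan edge, 220 x 380 mm, floor 6 mm thick, edge 10 mm wide and 21 mm high; origin under its centre, y along its long side
- slab1: dark slate snack slab, 110 x 60 x 12 mm, lying flat on the table; origin at the centre of its underside, x along its length, z up; may be absent
- slab2: dark slate snack slab, 110 x 60 x 12 mm, lying flat on the table; origin at the centre of its underside, x along its length, z up; may be absent
- slab3: dark slate snack slab, 110 x 60 x 12 mm, lying flat on the table; origin at the centre of its underside, x along its length, z up; may be absent
- mat1: cork mat, 110 x 60 x 8 mm, lying flat on the tray floor; origin at the centre of its underside, x along its length, z up
- mat2: cork mat, 110 x 60 x 8 mm, lying flat on the tray floor; origin at the centre of its underside, x along its length, z up
- mat3: cork mat, 110 x 60 x 8 mm, lying flat on the tray floor; origin at the centre of its underside, x along its length, z up
- glass1: clear soju glass, 54 mm across, 65 mm high; not to be disturbed; origin at its underside
- glass2: clear soju glass, as glass1; not to be disturbed; origin at its underside
- glass3: clear soju glass, as glass1; not to be disturbed; origin at its underside
- shotcup: white ceramic shot cup, 52 mm across, 50 mm high; not to be disturbed; origin at its underside
- opener: steel bottle opener lying flat, about 130 mm long, 6 mm thick; not to be disturbed; origin at its underside
- tin: closed grey plastic tin with a latch, 84 x 114 x 44 mm; not to be disturbed; origin at its underside
Mind the look-alikes: they are no part of the job. What is shaped like the mat3 but blue, green or yellow is not meant.

How it is judged:
On the way, in this order (a step that is already met when the one before it is completed fails the run):
1. the keeper handle is swung to its open stop (value of joint keeper above 1.42 rad), for 0.2 s.
2. all slabs are stacked on the plinth, each with a mat on top of it (horizontal distance between each of slab1, slab2, slab3 and pad below 0.015 m and angle between each of slab1, slab2, slab3's own z axis and vertical below 0.1 rad and angle between the x axis of each of slab1, slab2, slab3 and the x axis of rack, either way round below 0.18 rad and ((horizontal distance between mat1 and slab1 below 0.018 m and z of mat1 in the frame of slab1 between 0.009 and 0.016 m and angle between the x axis of mat1 and the x axis of slab1, either way round below 0.28 rad) or (horizontal distance between mat2 and slab1 below 0.018 m and z of mat2 in the frame of slab1 between 0.009 and 0.016 m and angle between the x axis of mat2 and the x axis of slab1, either way round below 0.28 rad) or (horizontal distance between mat3 and slab1 below 0.018 m and z of mat3 in the frame of slab1 between 0.009 and 0.016 m and angle between the x axis of mat3 and the x axis of slab1, either way round below 0.28 rad)) and ((horizontal distance between mat1 and slab2 below 0.018 m and z of mat1 in the frame of slab2 between 0.009 and 0.016 m and angle between the x axis of mat1 and the x axis of slab2, either way round below 0.28 rad) or (horizontal distance between mat2 and slab2 below 0.018 m and z of mat2 in the frame of slab2 between 0.009 and 0.016 m and angle between the x axis of mat2 and the x axis of slab2, either way round below 0.28 rad) or (horizontal distance between mat3 and slab2 below 0.018 m and z of mat3 in the frame of slab2 between 0.009 and 0.016 m and angle between the x axis of mat3 and the x axis of slab2, either way round below 0.28 rad)) and ((horizontal distance between mat1 and slab3 below 0.018 m and z of mat1 in the frame of slab3 between 0.009 and 0.016 m and angle between the x axis of mat1 and the x axis of slab3, either way round below 0.28 rad) or (horizontal distance between mat2 and slab3 below 0.018 m and z of mat2 in the frame of slab3 between 0.009 and 0.016 m and angle between the x axis of mat2 and the x axis of slab3, either way round below 0.28 rad) or (horizontal distance between mat3 and slab3 below 0.018 m and z of mat3 in the frame of slab3 between 0.009 and 0.016 m and angle between the x axis of mat3 and the x axis of slab3, either way round below 0.28 rad))), for 0.3 s.
3. the keeper handle is swung closed over the stack (value of joint keeper below 0.12 rad), for 0.2 s.
At the end, for the whole second after the job is handed in: each slab present is flat (0.1 rad), within 15 mm of the plinth centre and 0.18 rad of square; directly on each lies a cork mat, within 18 mm and 0.28 rad of it; the keeper is within 0.12 rad of closed; all at rest (all of step 2 and value of joint keeper below 0.12 rad and linear speed of each of slab1, slab2, slab3, mat1, mat2, mat3 below 0.02 m/s); the robot touches nothing.
It fails at once if a glass, the cup, the opener or the tin is pushed away (over 50 mm) (distance of any of glass1, glass2, glass3, shotcup, opener, tin from where it was at the start of the episode above 0.05 m).
It fails at once if a glass, the cup, the opener or the tin is tipped over (angle between any of glass1, glass2, glass3, shotcup, opener, tin's own z axis and vertical above 0.6 rad).
Of slab1, slab2, slab3 only 2 to 3 are there at a start; the rules pass over those that are not, and their reading is None.
At some moment in a run one of slab1, slab2, slab3 may be knocked a few centimetres aside while the robot is not near it.
It also fails if it takes over 210 s, if anything falls off the work surface, if the arm or the gripper's body presses on something with over 40 N, if the wrist force passes 120 N, or if a joint passes its speed limit or range.

## Robot

A 6-joint arm with a two-finger parallel gripper is mounted at the origin on the work surface. World frame = base frame: x ahead of the robot, y to its left, z up, the work surface at z = 0. Lengths are in m, angles in rad, forces in N, time in s.
With the tool pointing down it reaches from about 0.3 to 0.875 m from the base axis. Payload 6.4 kg.
Tool frame: the origin (TCP) lies between the finger pads; the fingertips stand 8 mm ahead of it and the grasp point (between the pads) lies 11 mm behind it; z points along the fingers, x is the direction in which the jaws open and shut, and the axes are right-handed (so a half turn about z gives the same grasp; the last joint's range is limited). The gripper opens to 85 mm and grips with 20 to 120 N. Pads are 22 mm wide; open, the fingers measure 114 mm over their backs; the gripper's body (76 mm by 85 mm) begins 54 mm behind the grasp point. The pads swing forward as they close: fully open they stand 13 mm farther back than shut.
Start: joints at [1.094, 0.181, 1.607, -0, 1.354, -0.206], TCP at [0.154, 0.554, 0.239] pointing down, gripper open.
Joint ranges: [-2.99, 2.99], [-0.89, 2.07], [0.3, 2.58], [-1.14, 4.28], [0, 2.63], [-3.12, 3.12]. Speed limits (rad/s): [2.57, 2.57, 3.01, 3.14, 3.14, 3.14].

## Interface

Orientations are given as a unit quaternion [w, x, y, z].
In Python, from bench import ctrl gives the robot as it stands.
- The arm moves only by the tool drive_tool, never from a script. Its argument "commands" is a list of rows, each an object of numbers: "gripper": the closure, from 0 (fully open) to 1 (shut); "dx", "dy", "dz": the shift along the tool's x, y, z in cm; "turn": the turn about the tool's z in degrees. A call has 1 to 20 rows; each row is the pose to reach, as a shift and turn from the pose commanded when the call began, along the tool's axes at that moment; what a row does not reach only later rows make up. A row lasts 1/8 s, in which the tool goes at most 62.5 mm and 10.7 degrees, less where a joint would pass 70% of its speed; a pose out of reach is approached as far as the arm can. A call with a gripper value outside its range is refused whole. The fingers move at their own pace and stop on an object; the grip force is fixed at half the most. Time passes only in rows, so rows that repeat a pose let the fingers close. It gives the time, the measured TCP pose, the force and the opening at its end, in the units of the state.
- ctrl.get_obs(): the state, without advancing time (a new reading comes with each control period).
- ctrl.camera(name): name is "side" or "top" or "wrist"; returns a dict with "image" (420x560x3 uint8, red, green, blue), "mtx" (3x3 intrinsics, pixels), "k1" (the pictures are not rectified: a ray, as slopes to the right and down, at radius r is drawn at 1 + k1 r^2 times it, then the intrinsics apply), "R" (3x3) and "t" (3): a world point X has camera coordinates R X + t. Camera axes: x right, y down, z forward; pixel columns grow to the right and rows downward; lengths in m; the calibration is good to about 2 mm. A picture is of the moment at which its call begins. There is no depth.
- ctrl.hand_in(): hands the job in, once; it reports no verdict.
The state is a dict: "time_s": time; "q": joint angles; "dq": joint speeds; "joint_efforts": joint torques, N m; "eef_pos": TCP position; "eef_rot": TCP orientation; "wrist_force": force on the tool from outside, world axes, zero at the start; "torque": the same for the moment, N m; "opening": opening from 0.0 (shut) to 1.0 (fully open).
Only numpy, scipy, OpenCV 4.12 (cv2) and the standard library are available. Lean on these libraries where they do the work, as an engineer would, in place of code of your own. Each camera call takes 0.05 s, during which the arm holds its last target.

## Working session

There is one attempt and no reset: what is moved stays moved. The work goes in short steps, Python scripts to look and compute and a tool call to move; the robot and the scene stay as the last step left them, time stands still between calls to the robot, and variables do not carry over. Pictures are saved under pics/ and viewed, and the job is handed in when it is done.

Besides the shell and the picture viewer there is one more tool, called in YAML: its name, and indented under it one key for each argument. drive_tool: Moves the arm, as the interface text tells. Its arguments: {"type":"object","properties":{"commands":{"type":"array","items":{"type":"object","properties":{"gripper":{"type":"number"},"dx":{"type":"number"},"dy":{"type":"number"},"dz":{"type":"number"},"turn":{"type":"number"}}}}},"required":["commands"]}

```bash
ls; mkdir -p pics
cat > h.py <<'E'
import numpy as np, cv2
from bench import ctrl
def cam(n):
    return ctrl.camera(n)
def save(c,f,crop=None,s=1):
    im=c["image"][:,:,::-1]
    if crop: x0,y0,x1,y1=crop; im=im[y0:y1,x0:x1]
    if s!=1: im=cv2.resize(im,None,fx=s,fy=s,interpolation=cv2.INTER_CUBIC)
    cv2.imwrite(f,im)
def px2pt(c,uv,z):
    uv=np.atleast_2d(np.array(uv,float)); K=np.array(c["mtx"]);R=np.array(c["R"]);t=np.array(c["t"])
    d=np.c_[(uv[:,0]-K[0,2])/K[0,0],(uv[:,1]-K[1,2])/K[1,1]]
    n=d.copy()
    for _ in range(30):
        n=d/(1+c["k1"]*(n**2).sum(1,keepdims=True))
    rays=np.c_[n,np.ones(len(n))]@R
    C=-R.T@t
    return C+rays*((z-C[2])/rays[:,2])[:,None]
def pt2px(c,X):
    X=np.atleast_2d(np.array(X,float));K=np.array(c["mtx"])
    p=X@np.array(c["R"]).T+np.array(c["t"]); n=p[:,:2]/p[:,2:]
    n=n*(1+c["k1"]*(n**2).sum(1,keepdims=True))
    return n*[K[0,0],K[1,1]]+[K[0,2],K[1,2]]
E
python3 - <<'E'
from h import *
for n in ["top","side","wrist"]:
    c=cam(n); save(c,f"pics/{n}0.png",s=1.4); print(n,c["mtx"],c["k1"],-np.array(c["R"]).T@c["t"])
print(ctrl.get_obs())
E
```

```text
pics
top [[470.40760036   0.         284.26127656]
 [  0.         470.40760036 204.2375508 ]
 [  0.           0.           1.        ]] 0.021199040824510264 [ 0.37134228 -0.0557005   1.36791156]
side [[418.24538386   0.         279.201418  ]
 [  0.         418.24538386 215.55220131]
 [  0.           0.           1.        ]] 0.0311590374115229 [0.15608645 0.8478859  0.96622039]
wrist [[297.11419899   0.         278.77348358]
 [  0.         297.11419899 216.28464745]
 [  0.           0.           1.        ]] -0.0024409449680118365 [0.0894684  0.57179889 0.37366111]
{'time_s': 0.15, 'q': array([ 1.09367252e+00,  1.81414250e-01,  1.60777292e+00,  4.27310128e-05,
        1.35381929e+00, -2.06281287e-01]), 'dq': array([-0.00064162, -0.00273845, -0.00410097, -0.00077023,  0.0002476 ,
        0.00072514]), 'joint_efforts': array([ 3.54287658e-04, -4.45270121e+01, -3.51690245e+01, -3.00724132e-04,
        5.97281105e-03,  7.66563858e-06]), 'eef_pos': array([0.15360207, 0.5536721 , 0.23856905]), 'eef_rot': array([ 2.84617669e-04,  7.96100368e-01,  6.05164195e-01, -6.47408945e-04]), 'wrist_force': array([ 0.06833138, -0.05603221,  0.82118541]), 'torque': array([-0.02730322,  0.07430553,  0.00198132]), 'opening': 0.9994590649387453}
```

View pics/top0.png

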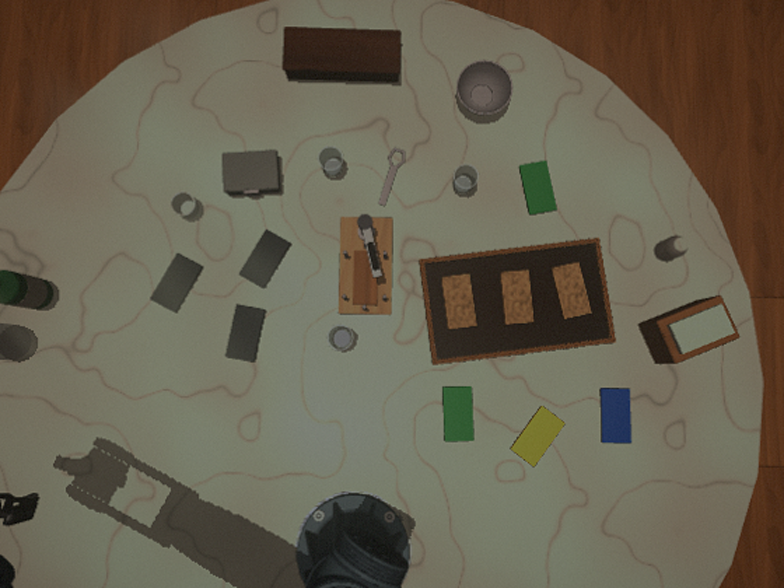

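View pics/side0.png

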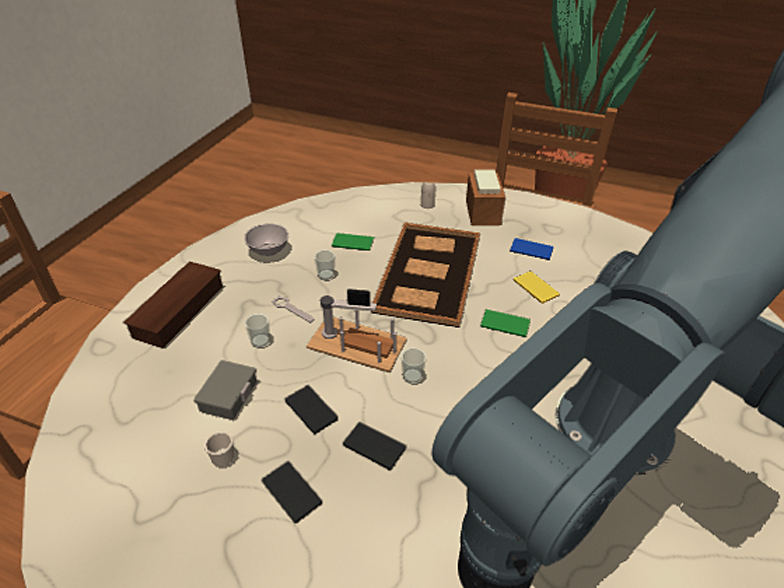

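View pics/wrist0.png

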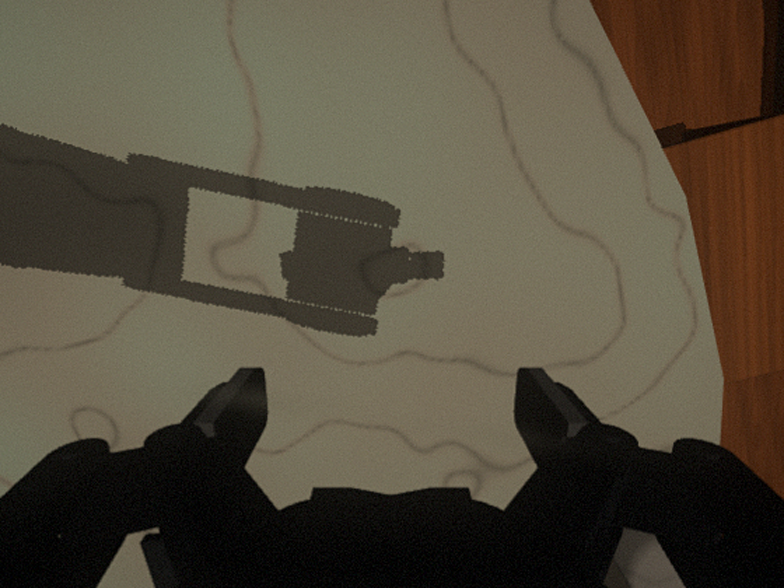

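Run:
```python
from h import *
c=cam("top"); im=c["image"]; np.save("top0.npy",im)
save(c,"pics/rack0.png",(220,140,320,240),6)
save(c,"pics/slabs0.png",(90,150,230,270),5)
hsv=cv2.cvtColor(im,cv2.COLOR_RGB2HSV)
# slabs
def rects(mask,z,lo,hi,box):
    m=np.zeros_like(mask);x0,y0,x1,y1=box;m[y0:y1,x0:x1]=mask[y0:y1,x0:x1]
    cs,_=cv2.findContours(m,cv2.RETR_EXTERNAL,cv2.CHAIN_APPROX_NONE)
    for k in cs:
        if cv2.contourArea(k)<lo: continue
        P=px2pt(c,k[:,0,:],z)[:,:2]
        r=cv2.minAreaRect((P*1000).astype(np.float32))
        M=cv2.moments(k)
        uv=(M['m10']/M['m00'],M['m01']/M['m00'])
        (w,h),a=r[1],r[2]
        if w<h: a+=90; w,h=h,w
        print(np.round(uv,1),cv2.contourArea(k),"ctr",np.round(px2pt(c,uv,z)[0,:2]*1000,1),"rect",np.round(r[0],1),round(w,1),round(h,1),"ang",round((a+90)%180-90,1))
dark=((hsv[:,:,2]<85)).astype(np.uint8)*255
print("slab");rects(dark,0.012,300,0,(95,155,225,265))
cork=((im[:,:,0]>90)&(im[:,:,0].astype(int)-im[:,:,2]>35)).astype(np.uint8)*255
print("mat");rects(cork,0.014,300,0,(310,183,428,248))
cv2.imwrite("pics/masks.png",np.hstack([dark,cork])[100:300])
```

```text
slab
[175.  237.7] 779.0 ctr [429.1 231.7] rect [429.4 231.5] 109.7 62.6 ang -9.7
[126.1 201.7] 779.0 ctr [529.7 376.3] rect [529.8 376.1] 109.2 63.9 ang -27.5
[189.  184.5] 749.5 ctr [583.9 198.6] rect [584.2 198.5] 110.1 62.3 ang -28.9
mat
[327.5 215. ] 690.0 ctr [ 503.5 -205. ] rect [ 503.7 -205.1] 108.1 58.3 ang 8.4
[369.  211.9] 683.0 ctr [ 515.3 -325.5] rect [ 515.6 -325.5] 108.0 58.1 ang 6.0
[407.9 207.2] 676.5 ctr [ 531.6 -438.6] rect [ 531.9 -438.7] 107.8 57.8 ang 13.6
```

View pics/rack0.png

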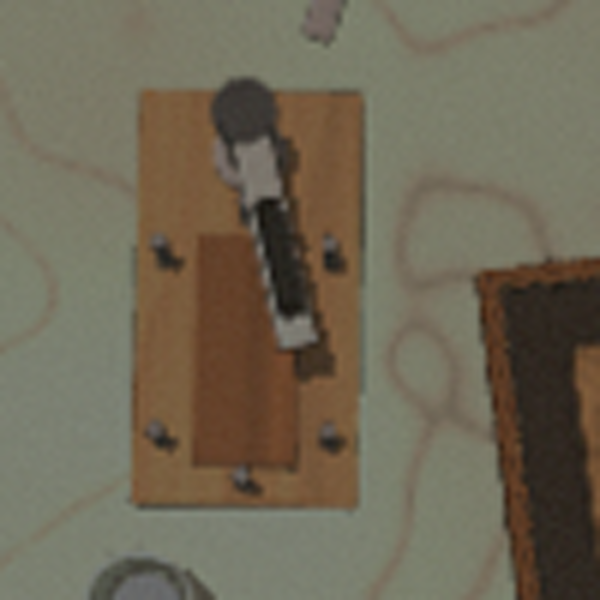

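View pics/slabs0.png

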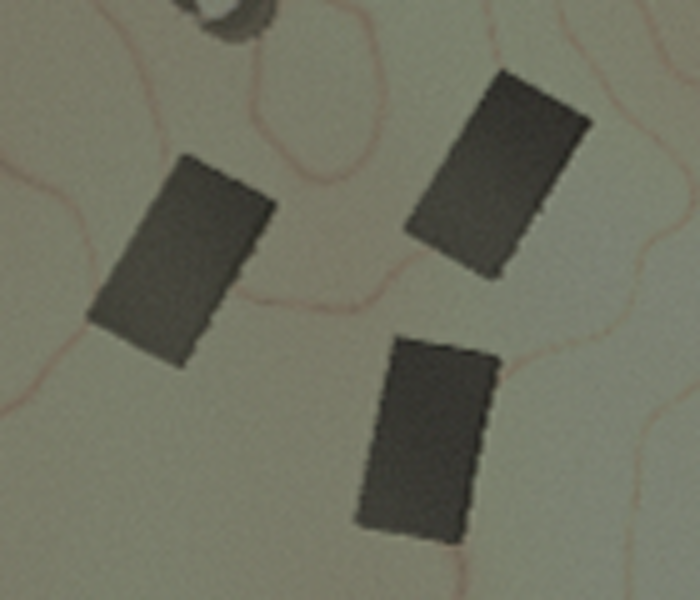

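View pics/masks.png

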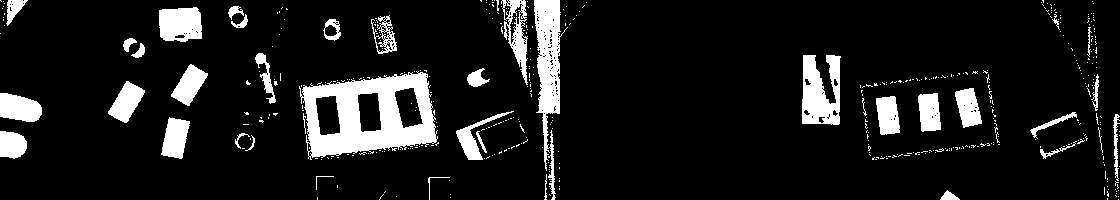

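Run:
```python
from h import *
c=cam("top"); im=c["image"].astype(int)
cr=lambda l:[(220+(x+.5)/6-.5,140+(y+.5)/6-.5) for x,y in l]
B=px2pt(c,cr([(139,91),(362,92),(358,507),(133,507)]),.010)[:,:2]*1000
P=px2pt(c,cr([(199,235),(193,465),(297,468)]),.022)[:,:2]*1000
print(np.round(B),"\n",np.round(P))
print("sizes",np.linalg.norm(B[0]-B[1]),np.linalg.norm(B[0]-B[3]),np.linalg.norm(P[0]-P[1]),np.linalg.norm(P[1]-P[2]))
m=((im[:,:,0]-im[:,:,2]>30)).astype(np.uint8); mm=np.zeros_like(m); mm[150:230,236:284]=m[150:230,236:284]
k=np.vstack([q for q in cv2.findContours(mm,cv2.RETR_EXTERNAL,cv2.CHAIN_APPROX_NONE)[0] if cv2.contourArea(q)>20])
k=cv2.convexHull(k)
W=px2pt(c,k[:,0],.010)[:,:2]*1000
r=cv2.minAreaRect(W.astype(np.float32)); print("board rect",r)
# plinth by slope of edges
for n,(a,b) in {"boardL":(B[3],B[0]),"boardR":(B[2],B[1]),"plL":(P[1],P[0])}.items(): d=b-a; print(n,np.degrees(np.arctan2(d[1],d[0])))
d=P[2]-P[1]; print("plBot normal",np.degrees(np.arctan2(d[0],-d[1])))
print("plinth ctr",(P[0]+P[2])/2,"board ctr",B.mean(0))
# post top and bar
print("post",px2pt(c,cr([(245,107)]),.098)[0]*1000)
print("grip top ends", np.round(px2pt(c,cr([(268,202),(292,312)]),.148)[:,:2]*1000), "bar end",np.round(px2pt(c,cr([(298,342)]),.110)[:,:2]*1000))
```

```text
[[676.  46.]
 [679. -63.]
 [475. -66.]
 [472.  42.]] 
 [[604.  14.]
 [492.  14.]
 [492. -36.]]
sizes 109.18461817667506 204.10002195880676 111.45236481067529 49.71385873821728
board rect ((575.9788818359375, -9.957439422607422), (203.99038696289062, 109.0576400756836), 0.2836681008338928)
boardL 0.9088344895991182
boardR 0.6507831206567863
plL 0.10691440179494476
plBot normal -0.43085625672280453
plinth ctr [547.66206869 -11.14835707] board ctr [575.45421899 -10.25272056]
post [650.33170717  -9.52064813  98.        ]
grip top ends [[597. -22.]
 [549. -34.]] bar end [[541. -37.]]
```

```bash
cat >> h.py <<'E'
from scipy.spatial.transform import Rotation as Rot
def pose():
    o=ctrl.get_obs(); w,x,y,z=o["eef_rot"]; return np.array(o["eef_pos"]),Rot.from_quat([x,y,z,w]).as_matrix(),o
def go(x,y,z,ang):
    "print row to reach TCP (mm) with jaw axis at ang deg (world)"
    p,R,o=pose(); d=R.T@(np.array([x,y,z])/1000-p)*100
    a=np.degrees(np.arctan2(R[1,0],R[0,0]))
    t=-((ang-a+180)%360-180)
    print(f"to ({x:.0f},{y:.0f},{z:.0f},{ang:.0f}): dx {d[0]:.2f} dy {d[1]:.2f} dz {d[2]:.2f} turn {t:.1f}  | jaw now {a:.1f} q6 {np.degrees(o['q'][5]):.0f}")
def st():
    p,R,o=pose(); print("t",round(o["time_s"],2),"p",np.round(p*1000,1),"jaw",round(np.degrees(np.arctan2(R[1,0],R[0,0])),1),"tilt",round(np.degrees(np.arccos(-R[2,2])),2),"F",np.round(o["wrist_force"],1),"open",round(o["opening"]*85,1),"q",np.round(o["q"],2))
E
python3 - <<'E'
from h import *
c=cam("side")
save(c,"pics/side_rack.png",(200,180,320,280),6)
hz=np.array([645,-10.])
th=np.radians(180+14.5); u=np.array([np.cos(th),np.sin(th)])
g=hz+72*u
print("grip proj px (side)",pt2px(c,[[*(g/1000),.148],[*((g+25*u)/1000),.148],[*((g-25*u)/1000),.148],[*(hz/1000),.098]]), g)
ct=cam("top")
# glasses etc: rough positions
for n,uv in {"glassA":(333,160),"glassB":(465,182),"cup?":(187,207),"rackglass":(343,338),"tin":(252,172)}.items(): print(n,np.round(px2pt(ct,[(uv[0]/1.4,uv[1]/1.4)],.05)[0]*1000))
go(g[0],g[1],200,-75.5)
st()
E
```

```text
grip proj px (side) [[255.704086   206.45399143]
 [263.86296903 207.16414053]
 [247.57226424 205.74603026]
 [233.43540337 216.70627905]] [575.29336989 -28.02736029]
glassA [786.  60.  50.]
glassB [ 746. -212.   50.]
cup? [680. 352.  50.]
rackglass [421.  29.  50.]
tin [756. 225.  50.]
to (575,-28,200,-76): dx -44.80 dy 56.19 dz 3.92 turn 150.0  | jaw now 74.5 q6 -12
t 0.35 p [153.7 554.  239.1] jaw 74.5 tilt 0.02 F [ 0.4  0.1 -0.3] open 84.7 q [ 1.09  0.18  1.61 -0.    1.35 -0.21]
```

View pics/side_rack.png

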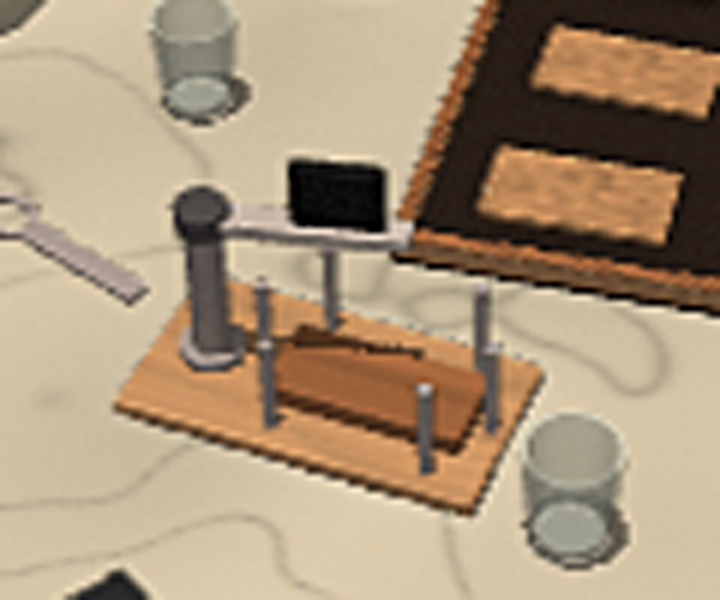

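drive_tool:
  commands:
    - {"dx": -11, "dy": 14, "dz": 2, "turn": 37}
    - {"dx": -11, "dy": 14, "dz": 2, "turn": 37}
    - {"dx": -22, "dy": 28, "dz": 2, "turn": 75}
    - {"dx": -22, "dy": 28, "dz": 2, "turn": 75}
    - {"dx": -34, "dy": 42, "dz": 3, "turn": 110}
    - {"dx": -34, "dy": 42, "dz": 3, "turn": 110}
    - {"dx": -44.8, "dy": 56.2, "dz": 3.9, "turn": 150}
    - {"dx": -44.8, "dy": 56.2, "dz": 3.9, "turn": 150}
    - {"dx": -44.8, "dy": 56.2, "dz": 3.9, "turn": 150}
    - {"dx": -44.8, "dy": 56.2, "dz": 3.9, "turn": 150}
    - {"dx": -44.8, "dy": 56.2, "dz": 3.9, "turn": 150}
    - {"dx": -44.8, "dy": 56.2, "dz": 3.9, "turn": 150}
    - {"dx": -44.8, "dy": 56.2, "dz": 3.9, "turn": 150}
    - {"dx": -44.8, "dy": 56.2, "dz": 3.9, "turn": 150}
    - {"dx": -44.8, "dy": 56.2, "dz": 3.9, "turn": 150}
    - {"dx": -44.8, "dy": 56.2, "dz": 3.9, "turn": 150}
    - {"dx": -44.8, "dy": 56.2, "dz": 3.9, "turn": 150}
    - {"dx": -44.8, "dy": 56.2, "dz": 3.9, "turn": 150}

```text
invalid input at $.commands[0]: expected keys gripper, dx, dy, dz, turn
```

Run:
```python
from h import *
st(); c=cam("wrist"); save(c,"pics/w1.png",s=1.2)
go(575.3,-28,122,-75.5)
```

```text
t 0.35 p [153.7 554.  239.1] jaw 74.5 tilt 0.02 F [ 0.4  0.1 -0.3] open 84.7 q [ 1.09  0.18  1.61 -0.    1.35 -0.21]
to (575,-28,122,-76): dx -44.80 dy 56.18 dz 11.73 turn 150.0  | jaw now 74.5 q6 -12
```

View pics/w1.png

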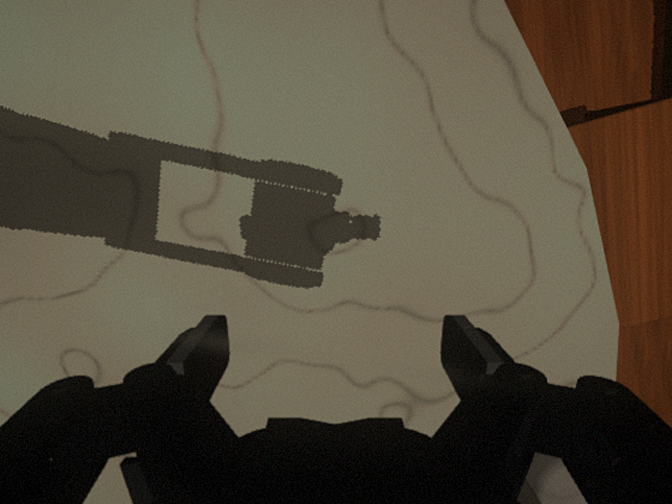

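drive_tool:
  commands:
    - {"gripper": 0.5, "dx": -11, "dy": 14, "dz": 2, "turn": 37}
    - {"gripper": 0.5, "dx": -11, "dy": 14, "dz": 2, "turn": 37}
    - {"gripper": 0.5, "dx": -11, "dy": 14, "dz": 2, "turn": 37}
    - {"gripper": 0.5, "dx": -22, "dy": 28, "dz": 2, "turn": 75}
    - {"gripper": 0.5, "dx": -22, "dy": 28, "dz": 2, "turn": 75}
    - {"gripper": 0.5, "dx": -22, "dy": 28, "dz": 2, "turn": 75}
    - {"gripper": 0.5, "dx": -34, "dy": 42, "dz": 3, "turn": 110}
    - {"gripper": 0.5, "dx": -34, "dy": 42, "dz": 3, "turn": 110}
    - {"gripper": 0.5, "dx": -34, "dy": 42, "dz": 3, "turn": 110}
    - {"gripper": 0.5, "dx": -44.8, "dy": 56.2, "dz": 3.9, "turn": 150}
    - {"gripper": 0.5, "dx": -44.8, "dy": 56.2, "dz": 3.9, "turn": 150}
    - {"gripper": 0.5, "dx": -44.8, "dy": 56.2, "dz": 3.9, "turn": 150}
    - {"gripper": 0.5, "dx": -44.8, "dy": 56.2, "dz": 3.9, "turn": 150}
    - {"gripper": 0.5, "dx": -44.8, "dy": 56.2, "dz": 3.9, "turn": 150}
    - {"gripper": 0.5, "dx": -44.8, "dy": 56.2, "dz": 3.9, "turn": 150}
    - {"gripper": 0.5, "dx": -44.8, "dy": 56.2, "dz": 3.9, "turn": 150}
    - {"gripper": 0.5, "dx": -44.8, "dy": 56.2, "dz": 3.9, "turn": 150}
    - {"gripper": 0.5, "dx": -44.8, "dy": 56.2, "dz": 3.9, "turn": 150}

```text
time_s: 2.65
eef_pos: [0.5755, -0.0278, 0.2004]
eef_rot: [-0.0, 0.791, -0.612, 0.0]
wrist_force: [0.5, 0.1, -0.4]
opening: 0.499
```

Run:
```python
from h import *
st(); c=cam("wrist"); save(c,"pics/w2.png",s=1.2)
go(575.3,-28,122,-75.5)
```

```text
t 2.65 p [575.5 -27.8 200.4] jaw -75.4 tilt 0.01 F [ 0.5  0.1 -0.4] open 42.4 q [-0.25  0.22  1.64 -0.    1.28  1.06]
to (575,-28,122,-76): dx 0.01 dy 0.02 dz 7.84 turn 0.0  | jaw now -75.5 q6 61
```

View pics/w2.png

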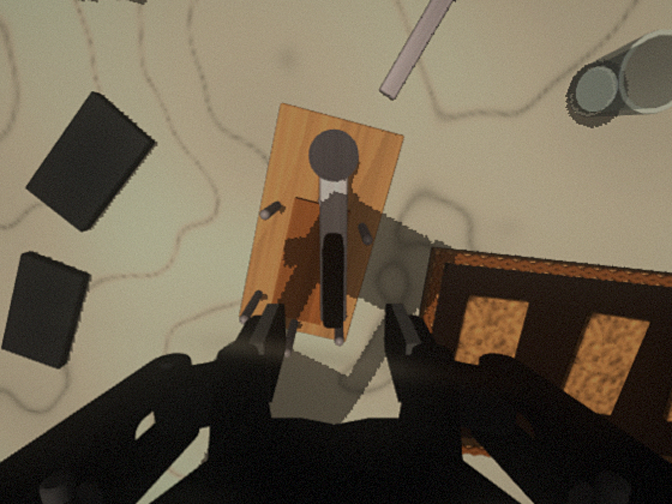

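drive_tool:
  commands:
    - {"gripper": 0.5, "dx": 0, "dy": 0, "dz": 4, "turn": 0}
    - {"gripper": 0.5, "dx": 0, "dy": 0, "dz": 6, "turn": 0}
    - {"gripper": 0.5, "dx": 0, "dy": 0, "dz": 7.7, "turn": 0}
    - {"gripper": 0.5, "dx": 0, "dy": 0, "dz": 7.7, "turn": 0}
    - {"gripper": 0.8, "dx": 0, "dy": 0, "dz": 7.7, "turn": 0}
    - {"gripper": 1, "dx": 0, "dy": 0, "dz": 7.7, "turn": 0}
    - {"gripper": 1, "dx": 0, "dy": 0, "dz": 7.7, "turn": 0}
    - {"gripper": 1, "dx": 0, "dy": 0, "dz": 7.7, "turn": 0}

```text
time_s: 3.7
eef_pos: [0.5761, -0.0275, 0.1246]
eef_rot: [-0.001, 0.791, -0.612, 0.001]
wrist_force: [-1.6, 4.3, 5.2]
opening: 0.13
```

Run:
```python
from h import *
st(); c=cam("wrist"); save(c,"pics/w3.png",s=1.2)
p,R,o=pose()
import math
hx,hy=645,-10
r=math.hypot(p[0]*1000-hx,p[1]*1000-hy); th0=math.degrees(math.atan2(-(p[1]*1000-hy),-(p[0]*1000-hx)))
print("r",r,"th",th0)
a0=np.degrees(np.arctan2(R[1,0],R[0,0]))
for th in [24,33,42,51,60,69,78,85,90,92]:
    A=math.radians(180+th); X=np.array([hx+r*math.cos(A),hy+r*math.sin(A)])/1000
    d=R.T@(np.array([*X,p[2]])-p)*100
    print(th,np.round(d,2),"turn",round(-(th-th0),1))
```

```text
t 3.7 p [576.1 -27.5 124.6] jaw -75.5 tilt 0.09 F [-1.6  4.3  5.2] open 11.0 q [-0.25  0.31  1.7   0.    1.13  1.06]
r 71.10828732596545 th 14.237345306032518
24 [ 1.21 -0.1   0.  ] turn -9.8
33 [ 2.29 -0.37  0.  ] turn -18.8
42 [ 3.32 -0.8   0.  ] turn -27.8
51 [ 4.26 -1.39  0.  ] turn -36.8
60 [ 5.11 -2.13  0.  ] turn -45.8
69 [ 5.82 -2.98  0.01] turn -54.8
78 [ 6.4  -3.94  0.01] turn -63.8
85 [ 6.74 -4.74  0.01] turn -70.8
90 [ 6.92 -5.33  0.01] turn -75.8
92 [ 6.98 -5.57  0.01] turn -77.8
```

View pics/w3.png

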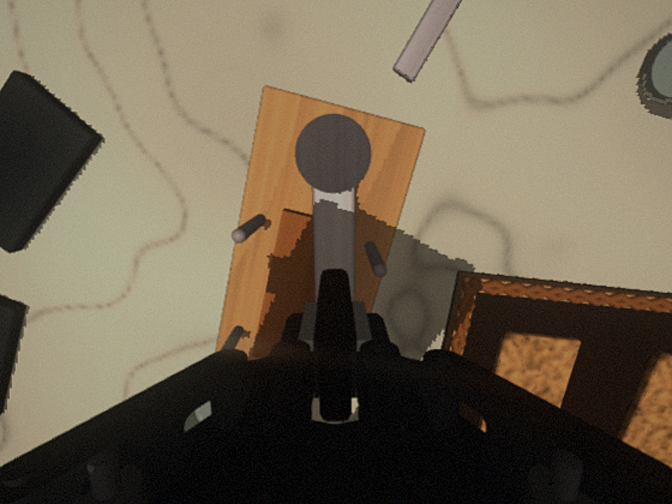

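drive_tool:
  commands:
    - {"gripper": 1, "dx": 0.6, "dy": 0, "dz": -0.1, "turn": -5}
    - {"gripper": 1, "dx": 1.2, "dy": -0.1, "dz": -0.1, "turn": -10}
    - {"gripper": 1, "dx": 2.3, "dy": -0.4, "dz": -0.1, "turn": -19}
    - {"gripper": 1, "dx": 3.3, "dy": -0.8, "dz": -0.1, "turn": -28}
    - {"gripper": 1, "dx": 4.3, "dy": -1.4, "dz": -0.1, "turn": -37}
    - {"gripper": 1, "dx": 5.1, "dy": -2.1, "dz": -0.1, "turn": -46}
    - {"gripper": 1, "dx": 5.8, "dy": -3.0, "dz": -0.1, "turn": -55}
    - {"gripper": 1, "dx": 6.4, "dy": -3.9, "dz": -0.1, "turn": -64}
    - {"gripper": 1, "dx": 6.7, "dy": -4.7, "dz": -0.1, "turn": -71}
    - {"gripper": 1, "dx": 6.9, "dy": -5.2, "dz": -0.1, "turn": -75}
    - {"gripper": 1, "dx": 6.9, "dy": -5.3, "dz": -0.1, "turn": -76}
    - {"gripper": 1, "dx": 6.9, "dy": -5.3, "dz": -0.1, "turn": -76}

```text
time_s: 5.25
eef_pos: [0.6443, -0.0794, 0.1246]
eef_rot: [-0.002, 1.0, 0.004, 0.0]
wrist_force: [0.7, 9.5, 3.0]
opening: 0.133
```

Run:
```python
from h import *
st(); c=cam("wrist"); save(c,"pics/w4.png",s=1.2)
```

```text
t 5.25 p [644.3 -79.4 124.6] jaw 0.5 tilt 0.17 F [0.7 9.5 3. ] open 11.3 q [-0.31  0.46  1.5   0.    1.19 -0.32]
```

View pics/w4.png

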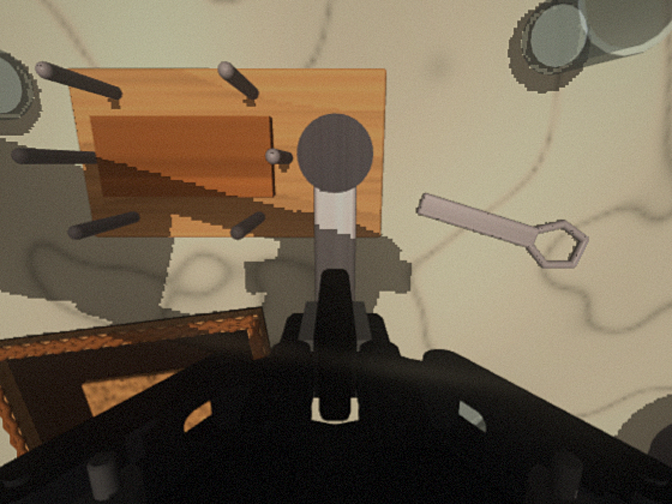

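drive_tool:
  commands:
    - {"gripper": 0.5, "dx": 0, "dy": 0, "dz": 0, "turn": 0}
    - {"gripper": 0.5, "dx": 0, "dy": 0, "dz": 0, "turn": 0}
    - {"gripper": 0.5, "dx": 0, "dy": 0, "dz": 0, "turn": 0}
    - {"gripper": 0.5, "dx": 0, "dy": 0, "dz": -5, "turn": 0}
    - {"gripper": 0.3, "dx": 0, "dy": 0, "dz": -9, "turn": 0}
    - {"gripper": 0.2, "dx": 0, "dy": 0, "dz": -10, "turn": 0}

```text
time_s: 6.05
eef_pos: [0.6458, -0.0823, 0.2282]
eef_rot: [0.001, 1.0, 0.004, 0.003]
wrist_force: [-0.1, -0.1, -0.2]
opening: 0.799
```

Run:
```python
from h import *
st(); c=cam("top"); save(c,"pics/t5.png",s=1.4)
go(584,198.5,150,61.1)
```

```text
t 6.05 p [645.8 -82.3 228.2] jaw 0.5 tilt 0.36 F [-0.1 -0.1 -0.2] open 67.9 q [-0.31  0.35  1.42 -0.    1.37 -0.32]
to (584,198,150,61): dx -5.95 dy -28.13 dz 7.69 turn -60.6  | jaw now 0.5 q6 -18
```

View pics/t5.png

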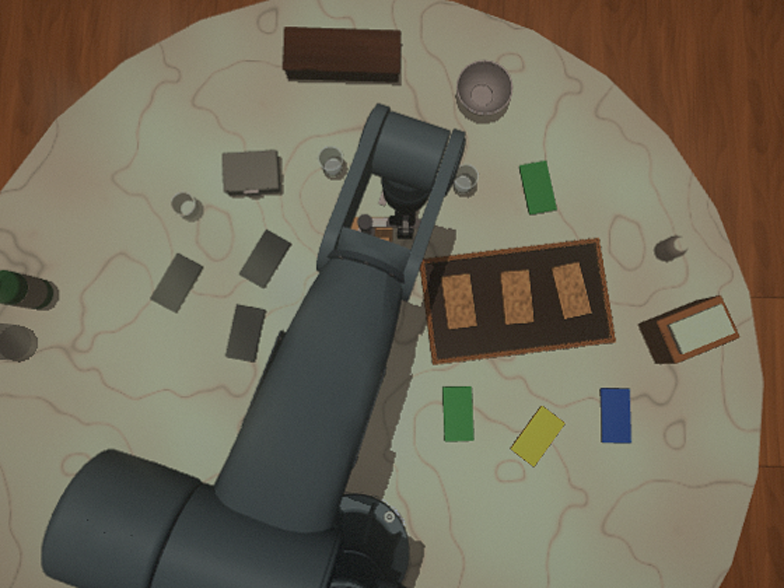

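drive_tool:
  commands:
    - {"gripper": 0.2, "dx": -1.5, "dy": -7, "dz": 2, "turn": -15}
    - {"gripper": 0.2, "dx": -3, "dy": -14, "dz": 4, "turn": -30}
    - {"gripper": 0.2, "dx": -4.5, "dy": -21, "dz": 6, "turn": -45}
    - {"gripper": 0.2, "dx": -6, "dy": -28.1, "dz": 7.7, "turn": -60.6}
    - {"gripper": 0.2, "dx": -6, "dy": -28.1, "dz": 7.7, "turn": -60.6}
    - {"gripper": 0.2, "dx": -6, "dy": -28.1, "dz": 7.7, "turn": -60.6}
    - {"gripper": 0.2, "dx": -6, "dy": -28.1, "dz": 7.7, "turn": -60.6}
    - {"gripper": 0.2, "dx": -6, "dy": -28.1, "dz": 7.7, "turn": -60.6}
    - {"gripper": 0.2, "dx": -6, "dy": -28.1, "dz": 7.7, "turn": -60.6}

```text
time_s: 7.22
eef_pos: [0.5819, 0.1982, 0.1471]
eef_rot: [-0.0, 0.862, 0.507, -0.0]
wrist_force: [-0.2, 0.4, 0.4]
opening: 0.8
```

```bash
cat >> h.py <<'E'
def wdet(c,mask,z,lo=2000):
    m=mask.astype(np.uint8)*255
    m=cv2.morphologyEx(m,cv2.MORPH_OPEN,np.ones((3,3),np.uint8))
    for k in cv2.findContours(m,cv2.RETR_EXTERNAL,cv2.CHAIN_APPROX_NONE)[0]:
        if cv2.contourArea(k)<lo: continue
        P=px2pt(c,k[:,0,:],z)[:,:2]
        r=cv2.minAreaRect((P*1000).astype(np.float32)); (w,h),a=r[1],r[2]
        if w<h: a+=90; w,h=h,w
        print("rect",np.round(r[0],1),round(w,1),round(h,1),"ang",round((a+90)%180-90,1),"px",k[:,0].mean(0).round())
E
python3 - <<'E'
from h import *
st(); c=cam("wrist"); save(c,"pics/w6.png",s=1.2)
v=c["image"].max(2); print(v[150:260:20,240:320:20])
E
```

```text
t 7.22 p [581.9 198.2 147.1] jaw 60.9 tilt 0.01 F [-0.2  0.4  0.4] open 68.0 q [ 0.14  0.36  1.58 -0.    1.2  -0.93]
[[85 27 29 35]
 [95 35 26 51]
 [89 22 22 17]
 [83 25 24 26]
 [86 21 23 31]
 [88 22 41 44]]
```

View pics/w6.png

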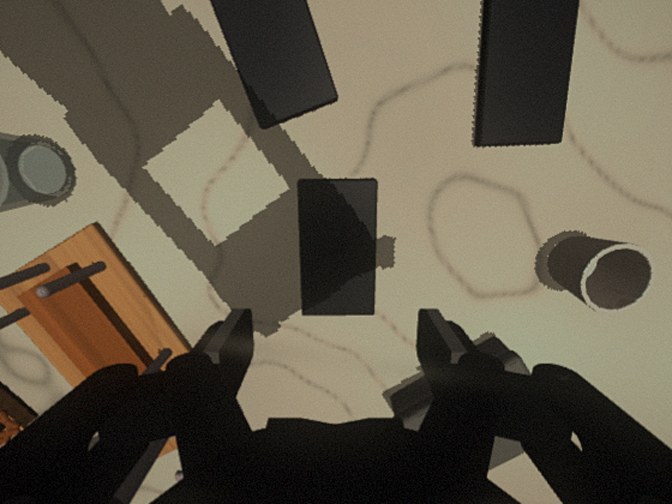

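Run:
```python
from h import *
c=cam("wrist"); im=c["image"]; m=(im.max(2)<62)
mm=np.zeros(m.shape,bool); mm[140:290,235:330]=m[140:290,235:330]
cv2.imwrite("pics/m6.png",mm*255)
wdet(c,mm,.012)
p,R,o=pose(); print("tcp on table px",pt2px(c,[[p[0],p[1],.012]])*1.2)
print("expected slab corners px", pt2px(c,[[.584,.1985,.012]])*1.2)
```

```text
rect [582.8 200.4] 107.7 60.2 ang -29.0 px [281. 204.]
tcp on table px [[334.01188697 249.79630239]]
expected slab corners px [[335.46477758 251.9731268 ]][ WARN:0@1.545] global loadsave.cpp:1063 imwrite_ Unsupported depth image for selected encoder is fallbacked to CV_8U.
```

View pics/m6.png

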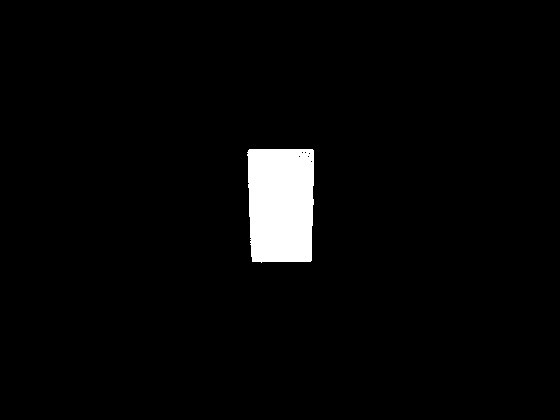

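Run:
```python
from h import *
go(583.2,199.7,14,61)
```

```text
to (583,200,14,61): dx 0.18 dy 0.05 dz 13.33 turn -0.0  | jaw now 61.0 q6 -53
```

drive_tool:
  commands:
    - {"gripper": 0.2, "dx": 0.2, "dy": 0, "dz": 5, "turn": 0}
    - {"gripper": 0.2, "dx": 0.2, "dy": 0, "dz": 10, "turn": 0}
    - {"gripper": 0.2, "dx": 0.2, "dy": 0, "dz": 12, "turn": 0}
    - {"gripper": 0.2, "dx": 0.2, "dy": 0, "dz": 13, "turn": 0}
    - {"gripper": 0.2, "dx": 0.2, "dy": 0, "dz": 13.3, "turn": 0}
    - {"gripper": 0.2, "dx": 0.2, "dy": 0, "dz": 13.3, "turn": 0}

```text
time_s: 8.07
eef_pos: [0.5839, 0.2009, 0.0158]
eef_rot: [0.0, 0.861, 0.508, 0.001]
wrist_force: [0.7, -0.3, 0.5]
opening: 0.799
```

Run:
```python
from h import *
st(); c=cam("wrist"); save(c,"pics/w7.png",s=1.2)
c=cam("side"); save(c,"pics/s7.png",(170,230,310,340),5)
```

```text
t 8.07 p [583.9 200.9  15.8] jaw 61.1 tilt 0.14 F [ 0.7 -0.3  0.5] open 67.9 q [ 0.14  0.55  1.62 -0.    0.97 -0.93]
```

View pics/w7.png

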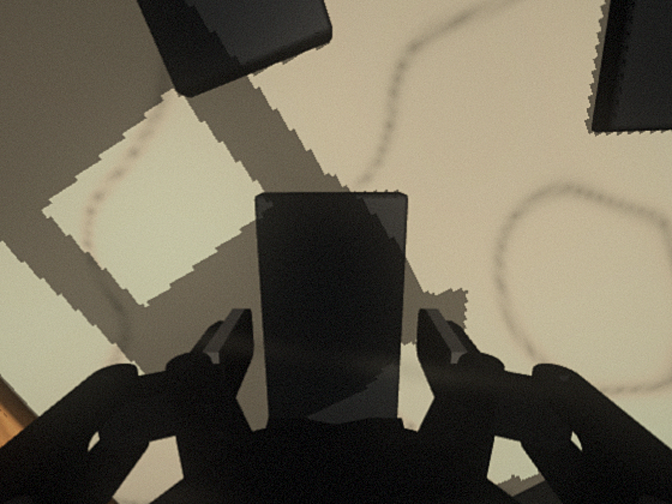

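View pics/s7.png

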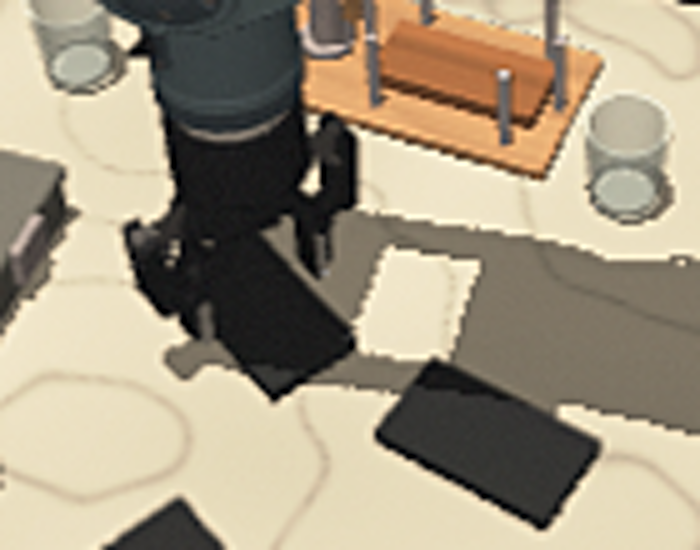

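drive_tool:
  commands:
    - {"gripper": 0.2, "dx": 0, "dy": 0, "dz": 0.3, "turn": 0}
    - {"gripper": 0.2, "dx": 0, "dy": 0, "dz": 0.5, "turn": 0}
    - {"gripper": 0.2, "dx": 0, "dy": 0, "dz": 0.5, "turn": 0}

```text
time_s: 8.55
eef_pos: [0.5824, 0.2007, 0.0091]
eef_rot: [-0.0, 0.861, 0.508, -0.0]
wrist_force: [-1.0, 0.3, -0.0]
opening: 0.802
```

drive_tool:
  commands:
    - {"gripper": 0.4, "dx": 0, "dy": 0, "dz": 0, "turn": 0}
    - {"gripper": 0.6, "dx": 0, "dy": 0, "dz": 0, "turn": 0}
    - {"gripper": 0.8, "dx": 0, "dy": 0, "dz": 0, "turn": 0}

```text
time_s: 8.93
eef_pos: [0.583, 0.2008, 0.0098]
eef_rot: [0.0, 0.861, 0.508, 0.0]
wrist_force: [-1.3, 0.6, 5.5]
opening: 0.675
```

Run:
```python
from h import *
st(); c=cam("wrist"); save(c,"pics/w8.png",s=1.2)
go(547.8,-10.5,130,90.3)
```

```text
t 8.93 p [583.  200.8   9.8] jaw 61.1 tilt 0.04 F [-1.3  0.6  5.5] open 57.4 q [ 0.14  0.56  1.62 -0.    0.96 -0.93]
to (548,-10,130,90): dx -20.19 dy 7.14 dz -12.02 turn -29.2  | jaw now 61.1 q6 -53
```

View pics/w8.png

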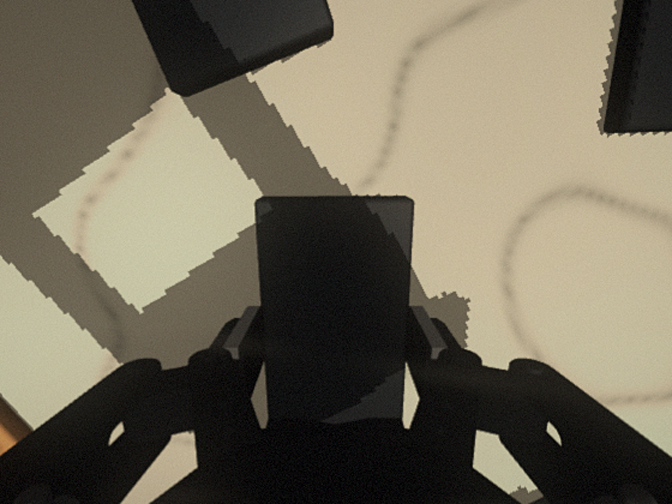

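drive_tool:
  commands:
    - {"gripper": 1, "dx": 0, "dy": 0, "dz": 0, "turn": 0}
    - {"gripper": 1, "dx": 0, "dy": 0, "dz": -1, "turn": 0}
    - {"gripper": 1, "dx": 0, "dy": 0, "dz": -4, "turn": 0}
    - {"gripper": 1, "dx": 0, "dy": 0, "dz": -8, "turn": 0}
    - {"gripper": 1, "dx": 0, "dy": 0, "dz": -12, "turn": 0}
    - {"gripper": 1, "dx": -5, "dy": 1.8, "dz": -12, "turn": -7}
    - {"gripper": 1, "dx": -10, "dy": 3.5, "dz": -12, "turn": -14}
    - {"gripper": 1, "dx": -15, "dy": 5.3, "dz": -12, "turn": -22}
    - {"gripper": 1, "dx": -20.2, "dy": 7.1, "dz": -12, "turn": -29.2}
    - {"gripper": 1, "dx": -20.2, "dy": 7.1, "dz": -12, "turn": -29.2}
    - {"gripper": 1, "dx": -20.2, "dy": 7.1, "dz": -12, "turn": -29.2}
    - {"gripper": 1, "dx": -20.2, "dy": 7.1, "dz": -12, "turn": -29.2}

```text
time_s: 10.48
eef_pos: [0.5471, -0.0092, 0.1292]
eef_rot: [-0.0, 0.705, 0.709, 0.0]
wrist_force: [-0.1, 0.4, -1.6]
opening: 0.675
```

Run:
```python
from h import *
st(); c=cam("wrist"); save(c,"pics/w9.png",s=1.2)
go(547.8,-10.5,60,90.3)
c=cam("side"); save(c,"pics/s9.png",(170,150,330,280),4.5)
```

```text
t 10.47 p [547.1  -9.2 129.2] jaw 90.3 tilt 0.02 F [-0.1  0.4 -1.6] open 57.4 q [-0.23  0.25  1.77  0.    1.13 -1.81]
to (548,-10,60,90): dx -0.14 dy 0.07 dz 6.92 turn 0.1  | jaw now 90.4 q6 -104
```

View pics/w9.png

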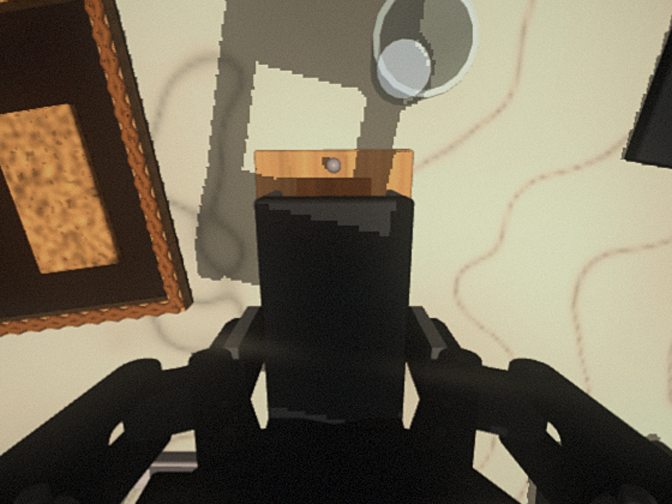

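View pics/s9.png

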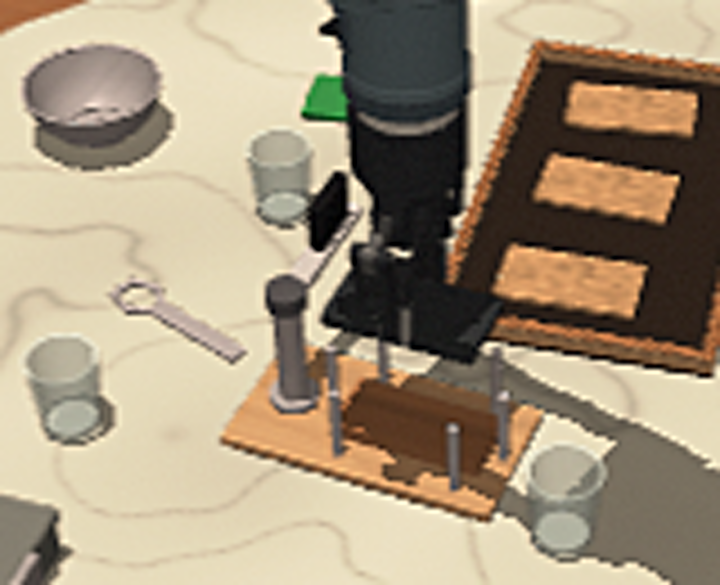

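Run:
```python
from h import *
c=cam("wrist"); st()
f=lambda uv,z:np.round(px2pt(c,np.array(uv)/1.2,z)[:,:2]*1000,1)
print("rod top",f([(333,163)],.072),"board",f([(255,150),(413,150)],.010), "exp rod",[547.8-65,-10.5])
print("plinth corners", f([(271,178),(387,178)],.022))
p,R,o=pose()
# slab bottom at ~ grasp: tip z ~ slab underside: TCP z 9.8 when slab on table => underside z = p.z-9.8mm ; top = +12
z=p[2]-.0098+.012
print("slab far corners(top)", f([(257,198),(412,198)],z),"exp x",p[0]*1000-55, "y",p[1]*1000-30,p[1]*1000+30)
```

```text
t 10.62 p [547.2  -9.3 129.2] jaw 90.4 tilt 0.01 F [-0.1  0.1 -2.6] open 57.4 q [-0.23  0.25  1.77  0.    1.13 -1.81]
rod top [[481.4 -10.3]] board [[473.5 -63.8]
 [472.8  44.1]] exp rod [482.79999999999995, -10.5]
plinth corners [[491.5 -51.5]
 [491.   25.4]]
slab far corners(top) [[493.8 -38.1]
 [493.4  19.2]] exp x 492.16551024779517 y -39.26360297913604 20.736397020863958
```

drive_tool:
  commands:
    - {"gripper": 1, "dx": -0.1, "dy": 0, "dz": 4, "turn": 0}
    - {"gripper": 1, "dx": -0.1, "dy": 0, "dz": 5, "turn": 0}
    - {"gripper": 1, "dx": -0.1, "dy": 0, "dz": 6.5, "turn": 0}
    - {"gripper": 1, "dx": -0.1, "dy": 0, "dz": 8, "turn": 0}
    - {"gripper": 1, "dx": -0.1, "dy": 0, "dz": 9.2, "turn": 0}
    - {"gripper": 1, "dx": -0.1, "dy": 0, "dz": 9.5, "turn": 0}
    - {"gripper": 1, "dx": -0.1, "dy": 0, "dz": 9.6, "turn": 0}

```text
time_s: 11.5
eef_pos: [0.5473, -0.0115, 0.0333]
eef_rot: [0.0, 0.705, 0.709, 0.0]
wrist_force: [-0.3, -0.8, -3.0]
opening: 0.672
```

Run:
```python
from h import *
st(); 
c=cam("side"); save(c,"pics/s10.png",(170,150,330,280),4.5)
```

```text
t 11.5 p [547.3 -11.5  33.3] jaw 90.3 tilt 0.01 F [-0.3 -0.8 -3. ] open 57.2 q [-0.24  0.4   1.8  -0.    0.94 -1.81]
```

View pics/s10.png

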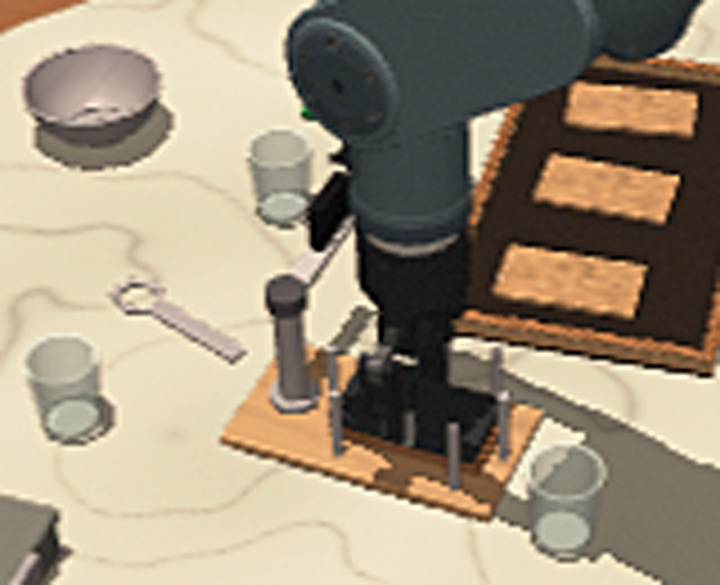

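drive_tool:
  commands:
    - {"gripper": 1, "dx": 0.1, "dy": 0, "dz": 0.1, "turn": 0}
    - {"gripper": 1, "dx": 0.1, "dy": 0, "dz": 0.15, "turn": 0}
    - {"gripper": 0.4, "dx": 0.1, "dy": 0, "dz": 0.15, "turn": 0}
    - {"gripper": 0.2, "dx": 0.1, "dy": 0, "dz": 0.15, "turn": 0}
    - {"gripper": 0.2, "dx": 0.1, "dy": 0, "dz": 0.1, "turn": 0}
    - {"gripper": 0.2, "dx": 0.1, "dy": 0, "dz": -4, "turn": 0}
    - {"gripper": 0.2, "dx": 0.1, "dy": 0, "dz": -9, "turn": 0}
    - {"gripper": 0.2, "dx": 0.1, "dy": 0, "dz": -13, "turn": 0}
    - {"gripper": 0.2, "dx": 0.1, "dy": 0, "dz": -13, "turn": 0}

```text
time_s: 12.68
eef_pos: [0.55, -0.011, 0.1677]
eef_rot: [0.004, 0.705, 0.709, 0.002]
wrist_force: [1.3, -0.1, 0.6]
opening: 0.8
```

Run:
```python
from h import *
st(); c=cam("wrist"); save(c,"pics/w11.png",s=1.2)
im=c["image"]; m=(im.max(2)<62); mm=np.zeros(m.shape,bool); mm[100:290,215:345]=m[100:290,215:345]
wdet(c,mm,.034)
ct=cam("top"); im=ct["image"]; save(ct,"pics/t11.png",s=1.4)
m=(im.max(2)<85); mm=np.zeros(m.shape,bool); mm[155:265,95:225]=m[155:265,95:225]; wdet(ct,mm,.012,300)
m=((im[:,:,0]>90)&(im[:,:,0].astype(int)-im[:,:,2]>35)); mm=np.zeros(m.shape,bool);mm[183:248,310:428]=m[183:248,310:428]; wdet(ct,mm,.014,300)
go(503.7,-205.1,140,98.4)
```

```text
t 12.68 p [550.  -11.  167.7] jaw 90.3 tilt 0.49 F [ 1.3 -0.1  0.6] open 68.0 q [-0.24  0.2   1.74 -0.    1.19 -1.81]
rect [563.8 -10.2] 142.3 60.1 ang 0.6 px [280. 215.]
rect [429.4 231.6] 109.6 60.2 ang -9.1 px [175. 238.]
rect [530.4 376.1] 107.9 61.9 ang -27.1 px [126. 201.]
rect [513.7 145.9] 317.0 102.1 ang 2.0 px [212. 217.]
rect [ 503.9 -205. ] 108.4 58.6 ang 8.4 px [328. 215.]
rect [ 515.7 -325.5] 108.5 58.7 ang 5.5 px [369. 212.]
rect [ 532.1 -438.7] 108.1 57.9 ang 13.6 px [408. 207.]
to (504,-205,140,98): dx -19.44 dy -4.44 dz 2.35 turn -8.1  | jaw now 90.3 q6 -104
```

View pics/w11.png

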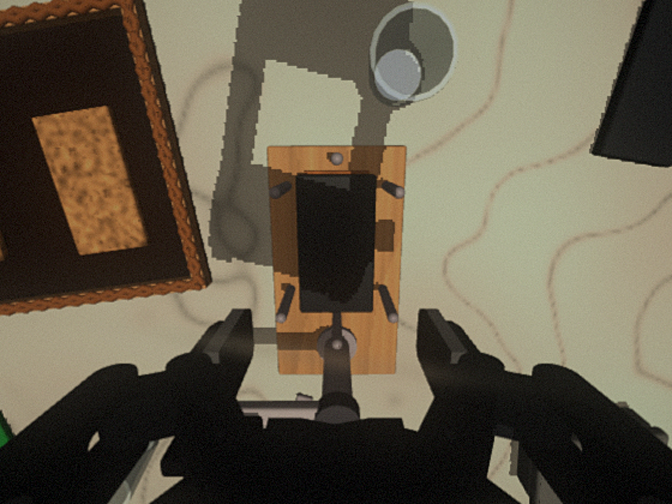

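View pics/t11.png

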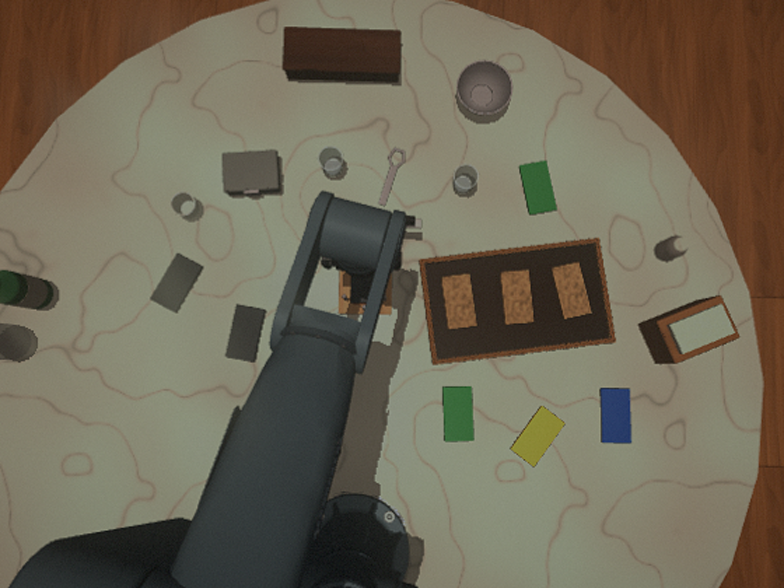

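drive_tool:
  commands:
    - {"gripper": 0.2, "dx": -5, "dy": -1.1, "dz": 0, "turn": -2}
    - {"gripper": 0.2, "dx": -10, "dy": -2.2, "dz": 0, "turn": -4}
    - {"gripper": 0.2, "dx": -15, "dy": -3.3, "dz": 1, "turn": -6}
    - {"gripper": 0.2, "dx": -19.4, "dy": -4.4, "dz": 2.4, "turn": -8.1}
    - {"gripper": 0.2, "dx": -19.4, "dy": -4.4, "dz": 2.4, "turn": -8.1}
    - {"gripper": 0.2, "dx": -19.4, "dy": -4.4, "dz": 2.4, "turn": -8.1}
    - {"gripper": 0.2, "dx": -19.4, "dy": -4.4, "dz": 2.4, "turn": -8.1}

```text
time_s: 13.65
eef_pos: [0.5042, -0.2034, 0.139]
eef_rot: [-0.0, 0.653, 0.757, 0.0]
wrist_force: [0.1, 0.0, 1.0]
opening: 0.799
```

```bash
cat >> h.py <<'E'
def wbox(c,mask,z,lo=2000,box=(225,120,340,290)):
    x0,y0,x1,y1=box; mm=np.zeros(mask.shape,bool); mm[y0:y1,x0:x1]=mask[y0:y1,x0:x1]; wdet(c,mm,z,lo)
def cork(im): 
    i=im.astype(int); return (i[:,:,0]>75)&(i[:,:,0]-i[:,:,2]>35)
E
python3 - <<'E'
from h import *
st(); c=cam("wrist"); save(c,"pics/w12.png",s=1.2)
wbox(c,cork(c["image"]),.014,1500)
p,R,o=pose(); print(pt2px(c,[[p[0],p[1],.014]])*1.2)
E
```

```text
t 13.65 p [ 504.2 -203.4  139. ] jaw 98.5 tilt 0.04 F [0.1 0.  1. ] open 67.9 q [-0.6   0.23  1.77  0.    1.15 -2.32]
rect [ 502.9 -204.4] 109.5 60.3 ang 8.4 px [278. 205.]
[[334.21538136 253.15476911]]
```

View pics/w12.png

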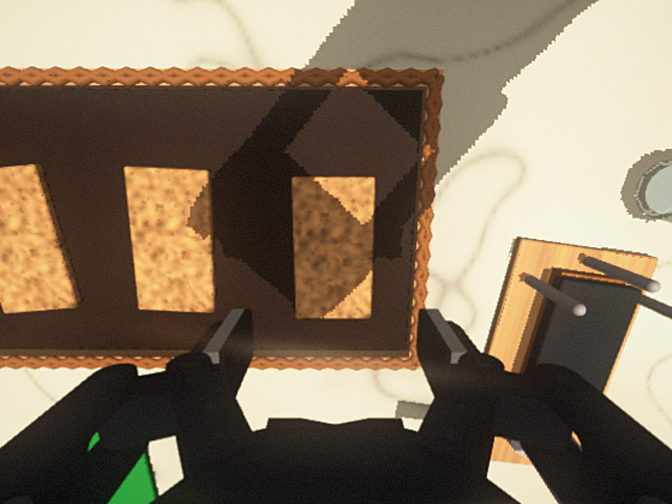

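Run:
```python
from h import *
go(503.3,-204.7,13.5,98.4)
```

```text
to (503,-205,14,98): dx -0.11 dy -0.13 dz 12.57 turn 0.1  | jaw now 98.5 q6 -133
```

drive_tool:
  commands:
    - {"gripper": 0.2, "dx": -0.1, "dy": -0.1, "dz": 5, "turn": 0}
    - {"gripper": 0.2, "dx": -0.1, "dy": -0.1, "dz": 9, "turn": 0}
    - {"gripper": 0.2, "dx": -0.1, "dy": -0.1, "dz": 11, "turn": 0}
    - {"gripper": 0.2, "dx": -0.1, "dy": -0.1, "dz": 12.2, "turn": 0}
    - {"gripper": 0.2, "dx": -0.1, "dy": -0.1, "dz": 12.5, "turn": 0}
    - {"gripper": 0.2, "dx": -0.1, "dy": -0.1, "dz": 12.5, "turn": 0}
    - {"gripper": 0.2, "dx": -0.1, "dy": -0.1, "dz": 12.5, "turn": 0}

```text
time_s: 14.58
eef_pos: [0.504, -0.2062, 0.0153]
eef_rot: [0.001, 0.653, 0.757, 0.0]
wrist_force: [-0.1, 0.5, 0.0]
opening: 0.803
```

drive_tool:
  commands:
    - {"gripper": 0.3, "dx": 0, "dy": 0, "dz": 0, "turn": 0}
    - {"gripper": 0.4, "dx": 0, "dy": 0, "dz": 0, "turn": 0}
    - {"gripper": 0.6, "dx": 0, "dy": 0, "dz": 0, "turn": 0}
    - {"gripper": 0.8, "dx": 0, "dy": 0, "dz": 0, "turn": 0}

```text
time_s: 15.08
eef_pos: [0.5038, -0.2062, 0.016]
eef_rot: [0.001, 0.654, 0.757, 0.0]
wrist_force: [-3.3, 1.7, 13.1]
opening: 0.658
```

Run:
```python
from h import *
st(); c=cam("wrist"); save(c,"pics/w13.png",s=1.2)
go(547,-10.3,139,90.3)
```

```text
t 15.07 p [ 503.8 -206.2   16. ] jaw 98.4 tilt 0.07 F [-3.3  1.7 13.1] open 55.9 q [-0.61  0.42  1.82 -0.    0.9  -2.32]
to (547,-10,139,90): dx 18.73 dy 7.14 dz -12.31 turn 8.1  | jaw now 98.4 q6 -133
```

View pics/w13.png

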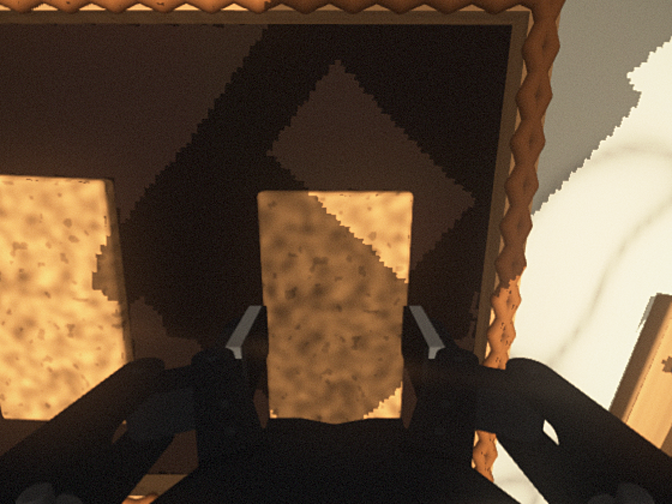

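drive_tool:
  commands:
    - {"gripper": 1, "dx": 0, "dy": 0, "dz": -0.2, "turn": 0}
    - {"gripper": 1, "dx": 0, "dy": 0, "dz": -1, "turn": 0}
    - {"gripper": 1, "dx": 0, "dy": 0, "dz": -4, "turn": 0}
    - {"gripper": 1, "dx": 0, "dy": 0, "dz": -8, "turn": 0}
    - {"gripper": 1, "dx": 0, "dy": 0, "dz": -12, "turn": 0}
    - {"gripper": 1, "dx": 5, "dy": 1.8, "dz": -12.3, "turn": 2}
    - {"gripper": 1, "dx": 10, "dy": 3.6, "dz": -12.3, "turn": 4}
    - {"gripper": 1, "dx": 15, "dy": 5.4, "dz": -12.3, "turn": 6}
    - {"gripper": 1, "dx": 18.7, "dy": 7.1, "dz": -12.3, "turn": 8.1}
    - {"gripper": 1, "dx": 18.7, "dy": 7.1, "dz": -12.3, "turn": 8.1}
    - {"gripper": 1, "dx": 18.7, "dy": 7.1, "dz": -12.3, "turn": 8.1}
    - {"gripper": 1, "dx": 18.7, "dy": 7.1, "dz": -12.3, "turn": 8.1}

```text
time_s: 16.62
eef_pos: [0.5461, -0.0115, 0.1374]
eef_rot: [0.0, 0.706, 0.708, -0.0]
wrist_force: [-0.1, -0.2, -0.7]
opening: 0.655
```

Run:
```python
from h import *
st(); c=cam("wrist"); save(c,"pics/w14.png",s=1.2)
p,R,o=pose(); z=p[2]-.010+.008
m=cork(c["image"]); mm=np.zeros(m.shape,bool); mm[145:350,205:355]=m[145:350,205:355]
go(547,-10.3,46,90.3)
f=lambda uv,z:np.round(px2pt(c,np.array(uv)/1.2,z)[:,:2]*1000,1)
print("exp far edge",p[0]*1000-55)
np.save("c14.npy",c,allow_pickle=True)
```

```text
t 16.62 p [546.1 -11.5 137.4] jaw 90.2 tilt 0.01 F [-0.1 -0.2 -0.7] open 55.6 q [-0.24  0.23  1.77 -0.    1.14 -1.81]
to (547,-10,46,90): dx 0.12 dy 0.09 dz 9.13 turn -0.1  | jaw now 90.2 q6 -104
exp far edge 491.066705884224
```

View pics/w14.png

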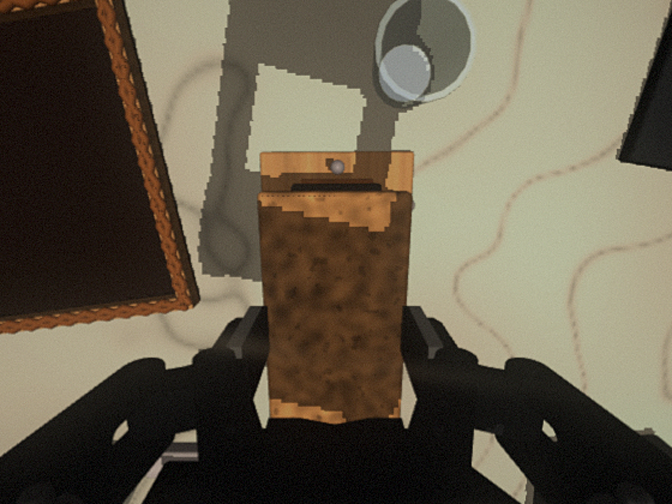

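drive_tool:
  commands:
    - {"gripper": 1, "dx": 0.1, "dy": 0.1, "dz": 4, "turn": 0}
    - {"gripper": 1, "dx": 0.1, "dy": 0.1, "dz": 5, "turn": 0}
    - {"gripper": 1, "dx": 0.1, "dy": 0.1, "dz": 6.5, "turn": 0}
    - {"gripper": 1, "dx": 0.1, "dy": 0.1, "dz": 8, "turn": 0}
    - {"gripper": 1, "dx": 0.1, "dy": 0.1, "dz": 9, "turn": 0}
    - {"gripper": 1, "dx": 0.1, "dy": 0.1, "dz": 9.2, "turn": 0}
    - {"gripper": 1, "dx": 0.1, "dy": 0.1, "dz": 9.2, "turn": 0}

```text
time_s: 17.55
eef_pos: [0.5474, -0.0094, 0.0454]
eef_rot: [0.0, 0.705, 0.709, 0.0]
wrist_force: [-0.9, -0.6, -0.5]
opening: 0.651
```

Run:
```python
from h import *
st(); c=cam("wrist"); save(c,"pics/w15.png",s=1.2)
```

```text
t 17.55 p [547.4  -9.4  45.4] jaw 90.3 tilt 0.01 F [-0.9 -0.6 -0.5] open 55.4 q [-0.23  0.38  1.8  -0.    0.96 -1.81]
```

View pics/w15.png

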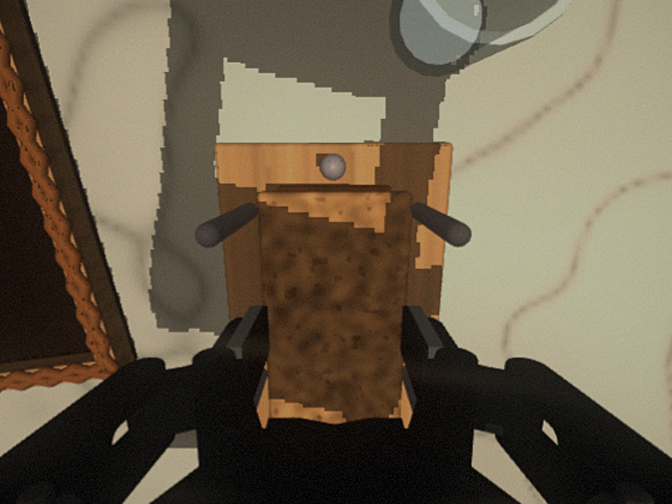

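Mat centred between rods. Lower 1.2 mm, release, and lift; then check and go for slab 2.

drive_tool:
  commands:
    - {"gripper": 1, "dx": -0.1, "dy": 0, "dz": 0.1, "turn": 0}
    - {"gripper": 1, "dx": -0.1, "dy": 0, "dz": 0.15, "turn": 0}
    - {"gripper": 0.4, "dx": -0.1, "dy": 0, "dz": 0.15, "turn": 0}
    - {"gripper": 0.2, "dx": -0.1, "dy": 0, "dz": 0.15, "turn": 0}
    - {"gripper": 0.2, "dx": -0.1, "dy": 0, "dz": 0.1, "turn": 0}
    - {"gripper": 0.2, "dx": -0.1, "dy": 0, "dz": -4, "turn": 0}
    - {"gripper": 0.2, "dx": -0.1, "dy": 0, "dz": -9, "turn": 0}
    - {"gripper": 0.2, "dx": -0.1, "dy": 0, "dz": -12, "turn": 0}
    - {"gripper": 0.2, "dx": -0.1, "dy": 0, "dz": -12, "turn": 0}

```text
time_s: 18.73
eef_pos: [0.5492, -0.0108, 0.1683]
eef_rot: [0.003, 0.705, 0.709, 0.002]
wrist_force: [-0.2, 0.1, 0.2]
opening: 0.796
```

```bash
cat >> h.py <<'E'
def topscan():
    ct=cam("top"); im=ct["image"]
    m=(im.max(2)<85); print("slabs"); wbox(ct,m,.012,300,(80,140,225,300))
    print("mats"); wbox(ct,cork(im),.014,300,(310,180,430,250))
    return ct
E
python3 - <<'E'
from h import *
st(); c=cam("wrist"); save(c,"pics/w16.png",s=1.2)
im=c["image"].astype(int)
wbox(c,cork(c["image"]),.042,1500,(235,140,325,270))
ct=topscan()
go(429.4,231.6,140,80.3)
E
```

```text
t 18.73 p [549.2 -10.8 168.3] jaw 90.3 tilt 0.34 F [-0.2  0.1  0.2] open 67.7 q [-0.24  0.19  1.74  0.    1.2  -1.81]
rect [554.9 -10.1] 106.8 83.1 ang 0.7 px [281. 231.]
slabs
rect [429.4 231.6] 109.6 60.2 ang -9.1 px [175. 238.]
rect [530.3 375.9] 107.8 61.8 ang -26.8 px [126. 201.]
rect [472.6 176.2] 432.9 165.6 ang 2.0 px [207. 236.]
mats
rect [ 516.1 -325.3] 109.5 59.0 ang 5.5 px [369. 212.]
rect [ 532.6 -438. ] 110.6 58.6 ang 13.3 px [408. 207.]
to (429,232,140,80): dx 24.25 dy -11.62 dz 2.48 turn 10.0  | jaw now 90.3 q6 -104
```

View pics/w16.png

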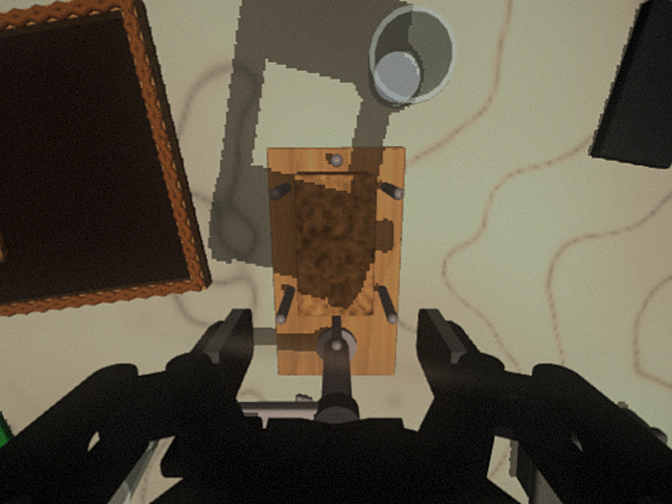

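drive_tool:
  commands:
    - {"gripper": 0.2, "dx": 5, "dy": -2.4, "dz": 0, "turn": 2}
    - {"gripper": 0.2, "dx": 10, "dy": -4.8, "dz": 0, "turn": 4}
    - {"gripper": 0.2, "dx": 15, "dy": -7.2, "dz": 1, "turn": 6}
    - {"gripper": 0.2, "dx": 20, "dy": -9.6, "dz": 2, "turn": 8}
    - {"gripper": 0.2, "dx": 24.2, "dy": -11.6, "dz": 2.5, "turn": 10}
    - {"gripper": 0.2, "dx": 24.2, "dy": -11.6, "dz": 2.5, "turn": 10}
    - {"gripper": 0.2, "dx": 24.2, "dy": -11.6, "dz": 2.5, "turn": 10}
    - {"gripper": 0.2, "dx": 24.2, "dy": -11.6, "dz": 2.5, "turn": 10}

```text
time_s: 19.82
eef_pos: [0.4305, 0.23, 0.1399]
eef_rot: [-0.0, 0.765, 0.644, -0.0]
wrist_force: [-0.3, -0.2, 0.5]
opening: 0.8
```

Run:
```python
from h import *
st(); c=cam("wrist"); save(c,"pics/w17.png",s=1.2)
wbox(c,c["image"].max(2)<62,.012,1500,(225,120,340,275))
go(429.4,231.6,10.5,80.5)
```

```text
t 19.82 p [430.5 230.  139.9] jaw 80.2 tilt 0.04 F [-0.3 -0.2  0.5] open 68.0 q [ 0.25  0.11  1.91 -0.    1.13 -1.15]
rect [427.6 233.4] 109.4 60.2 ang -9.2 px [282. 203.]
to (429,232,10,80): dx 0.14 dy -0.14 dz 12.96 turn -0.3  | jaw now 80.2 q6 -66
```

View pics/w17.png

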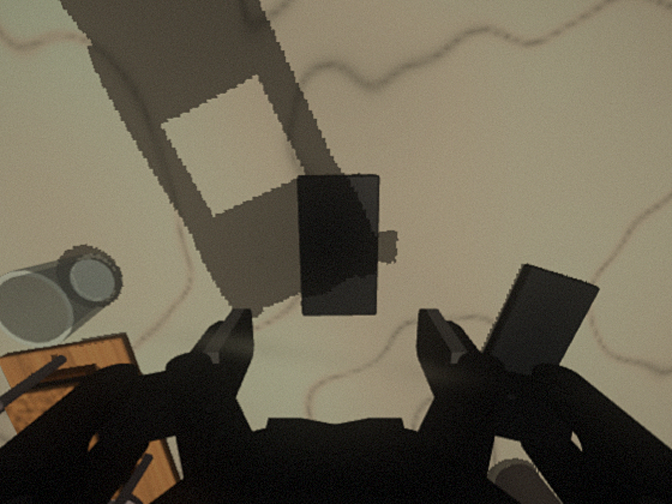

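drive_tool:
  commands:
    - {"gripper": 0.2, "dx": 0.25, "dy": -0.2, "dz": 5, "turn": -0.5}
    - {"gripper": 0.2, "dx": 0.25, "dy": -0.2, "dz": 9, "turn": -0.5}
    - {"gripper": 0.2, "dx": 0.25, "dy": -0.2, "dz": 11.5, "turn": -0.5}
    - {"gripper": 0.2, "dx": 0.25, "dy": -0.2, "dz": 12.6, "turn": -0.5}
    - {"gripper": 0.2, "dx": 0.25, "dy": -0.2, "dz": 12.9, "turn": -0.5}
    - {"gripper": 0.2, "dx": 0.25, "dy": -0.2, "dz": 12.9, "turn": -0.5}
    - {"gripper": 0.2, "dx": 0.25, "dy": -0.2, "dz": 12.9, "turn": -0.5}

```text
time_s: 20.75
eef_pos: [0.4294, 0.234, 0.0123]
eef_rot: [0.0, 0.762, 0.648, 0.001]
wrist_force: [-0.2, -0.0, 0.3]
opening: 0.802
```

drive_tool:
  commands:
    - {"gripper": 0.3, "dx": 0, "dy": 0, "dz": 0, "turn": 0}
    - {"gripper": 0.4, "dx": 0, "dy": 0, "dz": 0, "turn": 0}
    - {"gripper": 0.6, "dx": 0, "dy": 0, "dz": 0, "turn": 0}
    - {"gripper": 0.8, "dx": 0, "dy": 0, "dz": 0, "turn": 0}

```text
time_s: 21.25
eef_pos: [0.4292, 0.2338, 0.0129]
eef_rot: [0.0, 0.761, 0.648, 0.0]
wrist_force: [-3.6, -3.3, 13.7]
opening: 0.668
```

Run:
```python
from h import *
st(); c=cam("wrist"); save(c,"pics/w18.png",s=1.2)
go(547,-10.3,139,90.3)
```

```text
t 21.25 p [429.2 233.8  12.9] jaw 80.8 tilt 0.07 F [-3.6 -3.3 13.7] open 56.8 q [ 0.26  0.33  1.96 -0.    0.85 -1.15]
to (547,-10,139,90): dx -22.22 dy 15.55 dz -12.59 turn -9.5  | jaw now 80.8 q6 -66
```

View pics/w18.png

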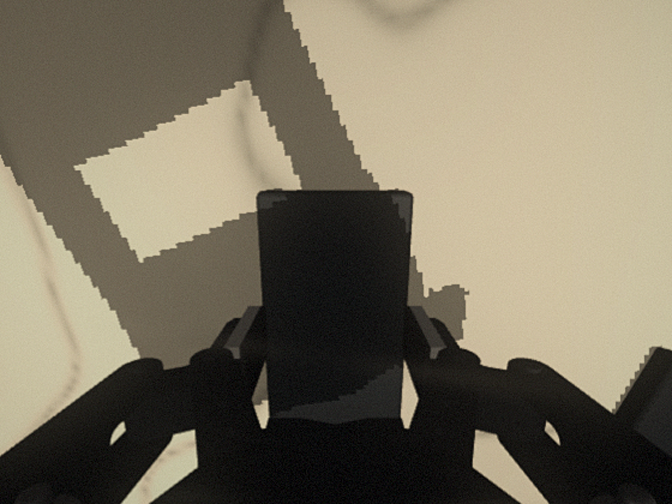

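drive_tool:
  commands:
    - {"gripper": 1, "dx": 0, "dy": 0, "dz": -0.2, "turn": 0}
    - {"gripper": 1, "dx": 0, "dy": 0, "dz": -1, "turn": 0}
    - {"gripper": 1, "dx": 0, "dy": 0, "dz": -4, "turn": 0}
    - {"gripper": 1, "dx": 0, "dy": 0, "dz": -8, "turn": 0}
    - {"gripper": 1, "dx": 0, "dy": 0, "dz": -12, "turn": 0}
    - {"gripper": 1, "dx": -5, "dy": 3.5, "dz": -12.6, "turn": -2}
    - {"gripper": 1, "dx": -10, "dy": 7, "dz": -12.6, "turn": -4}
    - {"gripper": 1, "dx": -15, "dy": 10.5, "dz": -12.6, "turn": -6}
    - {"gripper": 1, "dx": -19, "dy": 13, "dz": -12.6, "turn": -8}
    - {"gripper": 1, "dx": -22.2, "dy": 15.6, "dz": -12.6, "turn": -9.5}
    - {"gripper": 1, "dx": -22.2, "dy": 15.6, "dz": -12.6, "turn": -9.5}
    - {"gripper": 1, "dx": -22.2, "dy": 15.6, "dz": -12.6, "turn": -9.5}
    - {"gripper": 1, "dx": -22.2, "dy": 15.6, "dz": -12.6, "turn": -9.5}

```text
time_s: 22.92
eef_pos: [0.5462, -0.0091, 0.1371]
eef_rot: [-0.0, 0.705, 0.709, -0.0]
wrist_force: [0.4, 1.0, -2.6]
opening: 0.663
```

Run:
```python
from h import *
st(); c=cam("wrist"); save(c,"pics/w19.png",s=1.2)
go(548,-10.3,56.5,90.3)
```

```text
t 22.93 p [546.2  -9.1 137.1] jaw 90.4 tilt 0.06 F [ 0.4  1.  -2.6] open 56.4 q [-0.23  0.23  1.77  0.    1.14 -1.81]
to (548,-10,56,90): dx -0.12 dy 0.17 dz 8.07 turn 0.1  | jaw now 90.4 q6 -104
```

View pics/w19.png

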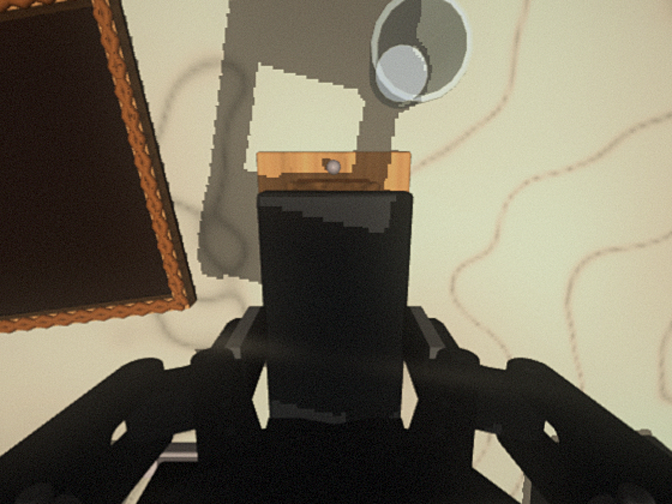

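drive_tool:
  commands:
    - {"gripper": 1, "dx": -0.1, "dy": 0.15, "dz": 3, "turn": 0}
    - {"gripper": 1, "dx": -0.1, "dy": 0.15, "dz": 4, "turn": 0}
    - {"gripper": 1, "dx": -0.1, "dy": 0.15, "dz": 5.5, "turn": 0}
    - {"gripper": 1, "dx": -0.1, "dy": 0.15, "dz": 7, "turn": 0}
    - {"gripper": 1, "dx": -0.1, "dy": 0.15, "dz": 7.8, "turn": 0}
    - {"gripper": 1, "dx": -0.1, "dy": 0.15, "dz": 8.1, "turn": 0}
    - {"gripper": 1, "dx": -0.1, "dy": 0.15, "dz": 8.1, "turn": 0}

```text
time_s: 23.85
eef_pos: [0.5486, -0.0113, 0.0564]
eef_rot: [0.0, 0.705, 0.709, 0.0]
wrist_force: [-0.9, 0.6, -2.4]
opening: 0.665
```

Run:
```python
from h import *
st(); c=cam("wrist"); save(c,"pics/w20.png",s=1.2)
```

```text
t 23.85 p [548.6 -11.3  56.4] jaw 90.3 tilt 0.01 F [-0.9  0.6 -2.4] open 56.5 q [-0.24  0.36  1.8   0.    0.98 -1.81]
```

View pics/w20.png

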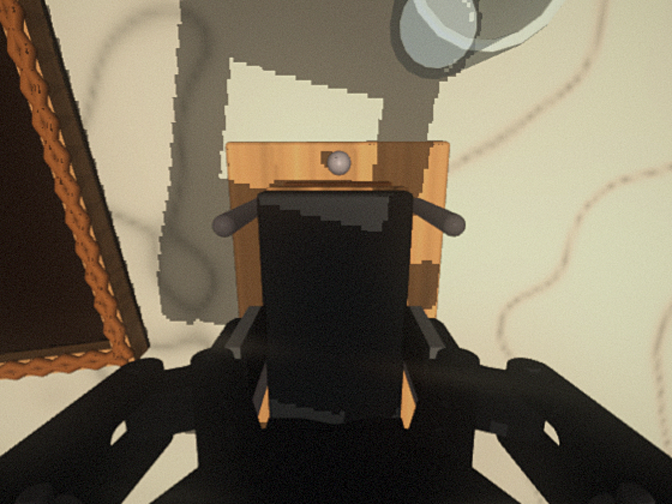

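drive_tool:
  commands:
    - {"gripper": 1, "dx": 0.1, "dy": 0, "dz": 0.1, "turn": 0}
    - {"gripper": 1, "dx": 0.1, "dy": 0, "dz": 0.15, "turn": 0}
    - {"gripper": 0.4, "dx": 0.1, "dy": 0, "dz": 0.15, "turn": 0}
    - {"gripper": 0.2, "dx": 0.1, "dy": 0, "dz": 0.15, "turn": 0}
    - {"gripper": 0.2, "dx": 0.1, "dy": 0, "dz": 0.1, "turn": 0}
    - {"gripper": 0.2, "dx": 0.1, "dy": 0, "dz": -4, "turn": 0}
    - {"gripper": 0.2, "dx": 0.1, "dy": 0, "dz": -9, "turn": 0}
    - {"gripper": 0.2, "dx": 0.1, "dy": 0, "dz": -11, "turn": 0}
    - {"gripper": 0.2, "dx": 0.1, "dy": 0, "dz": -11, "turn": 0}

```text
time_s: 25.02
eef_pos: [0.5499, -0.0106, 0.1685]
eef_rot: [0.002, 0.705, 0.709, 0.001]
wrist_force: [-0.7, 0.2, -0.4]
opening: 0.797
```

Run:
```python
from h import *
st(); c=cam("wrist"); save(c,"pics/w21.png",s=1.2)
wbox(c,c["image"].max(2)<62,.054,1500,(235,130,325,262))
ct=topscan()
go(516,-325.4,140,95.7)
```

```text
t 25.02 p [549.9 -10.6 168.5] jaw 90.3 tilt 0.28 F [-0.7  0.2 -0.4] open 67.8 q [-0.24  0.2   1.74 -0.    1.2  -1.81]
rect [544.  -13.6] 102.0 66.6 ang 0.3 px [277. 200.]
slabs
rect [530.5 376. ] 107.7 61.9 ang -27.1 px [126. 201.]
rect [474.1 176.2] 435.9 165.6 ang 2.0 px [207. 236.]
mats
rect [ 516.1 -325.4] 109.4 59.0 ang 5.6 px [369. 212.]
rect [ 532.6 -438. ] 110.6 58.6 ang 13.3 px [408. 207.]
to (516,-325,140,96): dx -31.51 dy -3.35 dz 2.55 turn -5.4  | jaw now 90.3 q6 -104
```

View pics/w21.png

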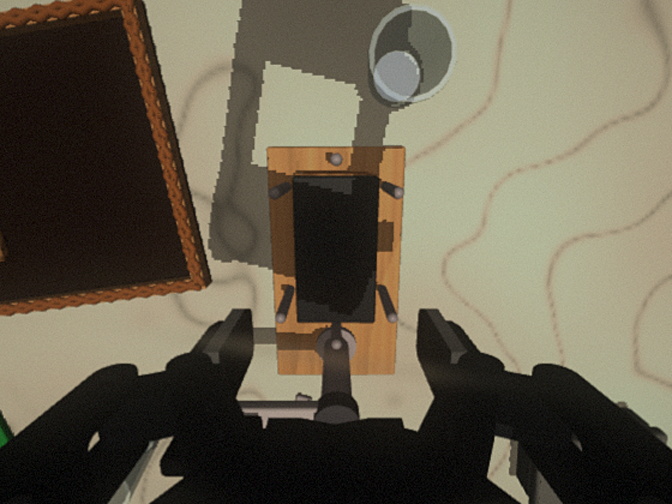

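drive_tool:
  commands:
    - {"gripper": 0.2, "dx": -6, "dy": -0.6, "dz": 0, "turn": -1}
    - {"gripper": 0.2, "dx": -12, "dy": -1.2, "dz": 0, "turn": -2}
    - {"gripper": 0.2, "dx": -18, "dy": -1.9, "dz": 0, "turn": -3}
    - {"gripper": 0.2, "dx": -24, "dy": -2.6, "dz": 1, "turn": -4}
    - {"gripper": 0.2, "dx": -29, "dy": -3.1, "dz": 2, "turn": -5}
    - {"gripper": 0.2, "dx": -31.5, "dy": -3.4, "dz": 2.6, "turn": -5.4}
    - {"gripper": 0.2, "dx": -31.5, "dy": -3.4, "dz": 2.6, "turn": -5.4}
    - {"gripper": 0.2, "dx": -31.5, "dy": -3.4, "dz": 2.6, "turn": -5.4}
    - {"gripper": 0.2, "dx": -31.5, "dy": -3.4, "dz": 2.6, "turn": -5.4}

```text
time_s: 26.25
eef_pos: [0.5162, -0.3241, 0.14]
eef_rot: [-0.0, 0.671, 0.742, 0.0]
wrist_force: [-1.0, 0.6, 1.1]
opening: 0.803
```

Run:
```python
from h import *
st(); c=cam("wrist"); save(c,"pics/w22.png",s=1.2)
wbox(c,cork(c["image"]),.014,1500,(225,120,340,275))
go(516,-325.4,13.5,95.7)
```

```text
t 26.25 p [ 516.2 -324.1  140. ] jaw 95.8 tilt 0.04 F [-1.   0.6  1.1] open 68.2 q [-0.76  0.36  1.6   0.    1.19 -2.43]
rect [ 514.1 -325.4] 109.7 60.3 ang 5.8 px [277. 204.]
to (516,-325,14,96): dx -0.11 dy -0.04 dz 12.68 turn 0.1  | jaw now 95.8 q6 -139
```

View pics/w22.png

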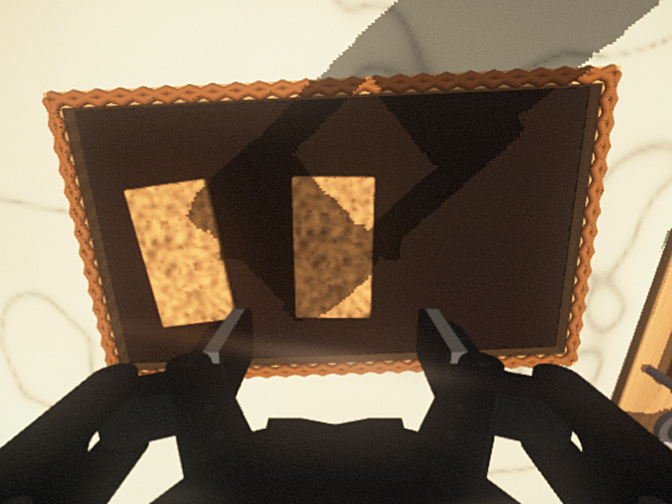

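drive_tool:
  commands:
    - {"gripper": 0.2, "dx": -0.1, "dy": -0.15, "dz": 5, "turn": 0}
    - {"gripper": 0.2, "dx": -0.1, "dy": -0.15, "dz": 9, "turn": 0}
    - {"gripper": 0.2, "dx": -0.1, "dy": -0.15, "dz": 11, "turn": 0}
    - {"gripper": 0.2, "dx": -0.1, "dy": -0.15, "dz": 12.2, "turn": 0}
    - {"gripper": 0.2, "dx": -0.1, "dy": -0.15, "dz": 12.5, "turn": 0}
    - {"gripper": 0.2, "dx": -0.1, "dy": -0.15, "dz": 12.5, "turn": 0}
    - {"gripper": 0.2, "dx": -0.1, "dy": -0.15, "dz": 12.5, "turn": 0}

```text
time_s: 27.18
eef_pos: [0.5153, -0.3273, 0.0165]
eef_rot: [0.001, 0.671, 0.741, -0.0]
wrist_force: [-0.6, 0.0, 0.6]
opening: 0.8
```

drive_tool:
  commands:
    - {"gripper": 0.3, "dx": 0, "dy": 0, "dz": 0, "turn": 0}
    - {"gripper": 0.4, "dx": 0, "dy": 0, "dz": 0, "turn": 0}
    - {"gripper": 0.6, "dx": 0, "dy": 0, "dz": 0, "turn": 0}
    - {"gripper": 0.8, "dx": 0, "dy": 0, "dz": 0, "turn": 0}

```text
time_s: 27.68
eef_pos: [0.5186, -0.329, 0.0221]
eef_rot: [0.005, 0.671, 0.741, 0.001]
wrist_force: [-4.6, 19.0, 44.7]
opening: 0.214
```

Run:
```python
from h import *
st(); c=cam("wrist"); save(c,"pics/w23.png",s=1.2)
go(547.5,-10.3,143,90.3)
```

```text
t 27.68 p [ 518.6 -329.    22.1] jaw 95.7 tilt 0.53 F [-4.6 19.  44.7] open 18.1 q [-0.76  0.53  1.64  0.    0.97 -2.43]
to (548,-10,143,90): dx 31.31 dy 6.11 dz -12.19 turn 5.4  | jaw now 95.7 q6 -139
```

View pics/w23.png

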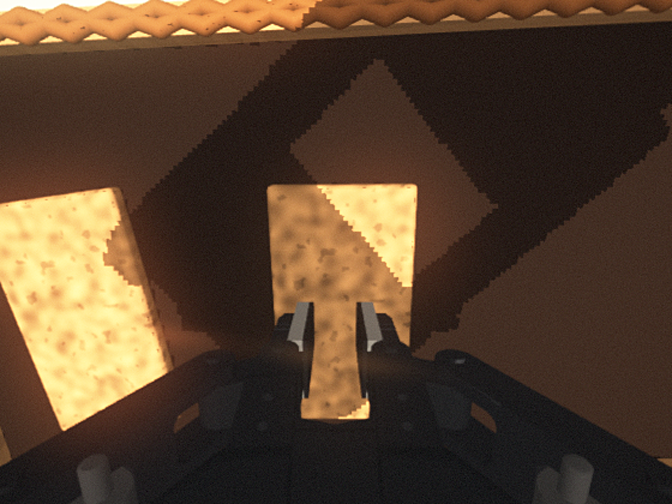

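drive_tool:
  commands:
    - {"gripper": 0.6, "dx": 0, "dy": 0, "dz": -1, "turn": 0}
    - {"gripper": 0.4, "dx": 0, "dy": 0, "dz": -4, "turn": 0}
    - {"gripper": 0.2, "dx": 0, "dy": 0, "dz": -8, "turn": 0}
    - {"gripper": 0.2, "dx": 0, "dy": 0, "dz": -12.5, "turn": 0}
    - {"gripper": 0.2, "dx": 0, "dy": 0, "dz": -12.5, "turn": 0}
    - {"gripper": 0.2, "dx": 0, "dy": 0, "dz": -12.5, "turn": 0}

```text
time_s: 28.48
eef_pos: [0.5142, -0.3264, 0.14]
eef_rot: [-0.0, 0.671, 0.741, -0.0]
wrist_force: [0.1, 0.2, -0.4]
opening: 0.801
```

Run:
```python
from h import *
st(); c=cam("wrist"); save(c,"pics/w24.png",s=1.2)
wbox(c,cork(c["image"]),.014,1500,(225,120,340,265))
go(514.6,-325.4,10,95.7)
```

```text
t 28.48 p [ 514.2 -326.4  140. ] jaw 95.7 tilt 0.02 F [ 0.1  0.2 -0.4] open 68.0 q [-0.76  0.36  1.6  -0.    1.18 -2.43]
rect [ 513.8 -326. ] 106.6 60.2 ang 6.1 px [279. 206.]
to (515,-325,10,96): dx 0.03 dy 0.10 dz 12.91 turn -0.0  | jaw now 95.7 q6 -139
```

View pics/w24.png

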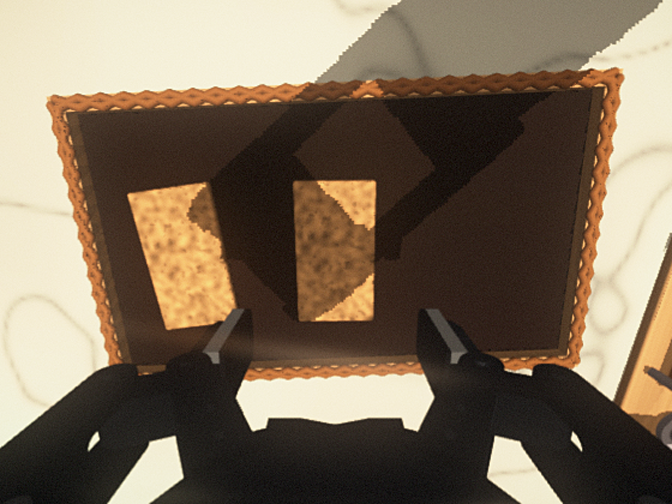

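drive_tool:
  commands:
    - {"gripper": 0.2, "dx": 0, "dy": 0.1, "dz": 5, "turn": 0}
    - {"gripper": 0.2, "dx": 0, "dy": 0.1, "dz": 9, "turn": 0}
    - {"gripper": 0.2, "dx": 0, "dy": 0.1, "dz": 11, "turn": 0}
    - {"gripper": 0.2, "dx": 0, "dy": 0.1, "dz": 12.2, "turn": 0}
    - {"gripper": 0.2, "dx": 0, "dy": 0.1, "dz": 12.7, "turn": 0}
    - {"gripper": 0.2, "dx": 0, "dy": 0.1, "dz": 12.9, "turn": 0}
    - {"gripper": 0.2, "dx": 0, "dy": 0.1, "dz": 12.9, "turn": 0}
    - {"gripper": 0.2, "dx": 0, "dy": 0.1, "dz": 12.9, "turn": 0}

```text
time_s: 29.52
eef_pos: [0.5161, -0.3269, 0.0122]
eef_rot: [0.001, 0.671, 0.741, -0.0]
wrist_force: [0.3, -0.8, -0.4]
opening: 0.797
```

drive_tool:
  commands:
    - {"gripper": 0.2, "dx": 0, "dy": 0, "dz": 0.15, "turn": 0}
    - {"gripper": 0.2, "dx": 0, "dy": 0, "dz": 0.15, "turn": 0}
    - {"gripper": 0.25, "dx": 0, "dy": 0, "dz": 0.15, "turn": 0}
    - {"gripper": 0.3, "dx": 0, "dy": 0, "dz": 0.15, "turn": 0}
    - {"gripper": 0.35, "dx": 0, "dy": 0, "dz": 0.15, "turn": 0}
    - {"gripper": 0.4, "dx": 0, "dy": 0, "dz": 0.15, "turn": 0}

```text
time_s: 30.28
eef_pos: [0.5159, -0.3268, 0.0105]
eef_rot: [0.0, 0.671, 0.741, -0.0]
wrist_force: [-0.9, 1.3, 6.1]
opening: 0.681
```

Run:
```python
from h import *
st(); c=cam("wrist"); save(c,"pics/w25.png",s=1.2)
go(547.5,-10.3,143,90.3)
```

```text
t 30.27 p [ 515.9 -326.8   10.5] jaw 95.7 tilt 0.05 F [-0.9  1.3  6.1] open 57.9 q [-0.76  0.55  1.64  0.    0.96 -2.43]
to (548,-10,143,90): dx 31.17 dy 6.28 dz -13.27 turn 5.4  | jaw now 95.7 q6 -139
```

View pics/w25.png

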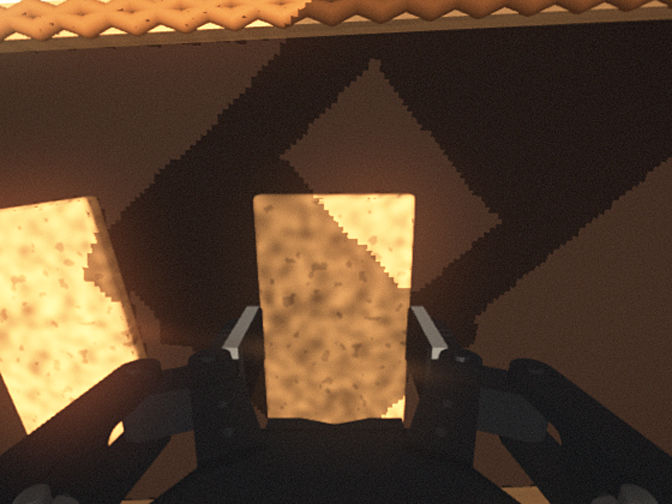

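drive_tool:
  commands:
    - {"gripper": 1, "dx": 0, "dy": 0, "dz": 0, "turn": 0}
    - {"gripper": 1, "dx": 0, "dy": 0, "dz": -1, "turn": 0}
    - {"gripper": 1, "dx": 0, "dy": 0, "dz": -4, "turn": 0}
    - {"gripper": 1, "dx": 0, "dy": 0, "dz": -8, "turn": 0}
    - {"gripper": 1, "dx": 0, "dy": 0, "dz": -13, "turn": 0}
    - {"gripper": 1, "dx": 6, "dy": 1.3, "dz": -13.3, "turn": 1}
    - {"gripper": 1, "dx": 12, "dy": 2.6, "dz": -13.3, "turn": 2}
    - {"gripper": 1, "dx": 18, "dy": 3.9, "dz": -13.3, "turn": 3}
    - {"gripper": 1, "dx": 24, "dy": 5, "dz": -13.3, "turn": 4}
    - {"gripper": 1, "dx": 29, "dy": 6, "dz": -13.3, "turn": 5}
    - {"gripper": 1, "dx": 31.2, "dy": 6.3, "dz": -13.3, "turn": 5.4}
    - {"gripper": 1, "dx": 31.2, "dy": 6.3, "dz": -13.3, "turn": 5.4}
    - {"gripper": 1, "dx": 31.2, "dy": 6.3, "dz": -13.3, "turn": 5.4}
    - {"gripper": 1, "dx": 31.2, "dy": 6.3, "dz": -13.3, "turn": 5.4}

```text
time_s: 32.08
eef_pos: [0.5474, -0.011, 0.1429]
eef_rot: [0.0, 0.706, 0.708, -0.0]
wrist_force: [-0.2, -0.4, 0.0]
opening: 0.678
```

Run:
```python
from h import *
st(); c=cam("wrist"); save(c,"pics/w26.png",s=1.2)
go(547.5,-10.3,60,90.3)
```

```text
t 32.08 p [547.4 -11.  142.9] jaw 90.2 tilt 0.01 F [-0.2 -0.4  0. ] open 57.6 q [-0.24  0.23  1.76 -0.    1.15 -1.81]
to (548,-10,60,90): dx 0.07 dy 0.01 dz 8.29 turn -0.1  | jaw now 90.2 q6 -104
```

View pics/w26.png

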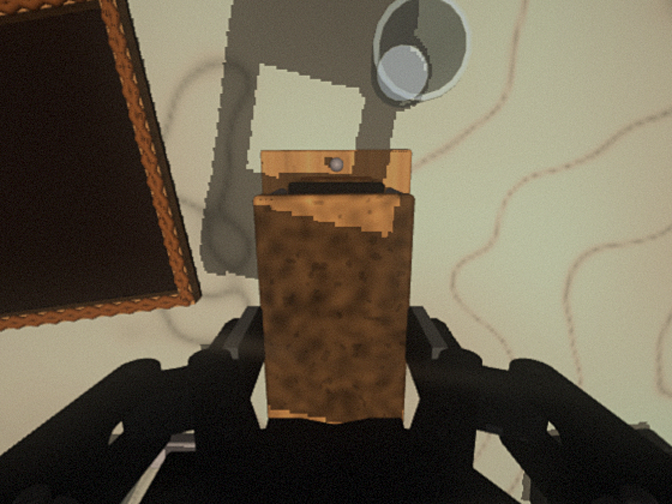

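drive_tool:
  commands:
    - {"gripper": 1, "dx": 0.05, "dy": 0, "dz": 3, "turn": 0}
    - {"gripper": 1, "dx": 0.05, "dy": 0, "dz": 4, "turn": 0}
    - {"gripper": 1, "dx": 0.05, "dy": 0, "dz": 5.5, "turn": 0}
    - {"gripper": 1, "dx": 0.05, "dy": 0, "dz": 7, "turn": 0}
    - {"gripper": 1, "dx": 0.05, "dy": 0, "dz": 8, "turn": 0}
    - {"gripper": 1, "dx": 0.05, "dy": 0, "dz": 8.2, "turn": 0}
    - {"gripper": 1, "dx": 0.05, "dy": 0, "dz": 8.2, "turn": 0}

```text
time_s: 33.0
eef_pos: [0.5475, -0.0093, 0.0609]
eef_rot: [0.0, 0.705, 0.709, 0.0]
wrist_force: [-0.3, 0.4, 0.0]
opening: 0.676
```

Run:
```python
from h import *
st(); c=cam("wrist"); save(c,"pics/w27.png",s=1.2)
```

```text
t 33.0 p [547.5  -9.3  60.9] jaw 90.3 tilt 0.01 F [-0.3  0.4  0. ] open 57.5 q [-0.23  0.35  1.8  -0.    0.99 -1.81]
```

View pics/w27.png

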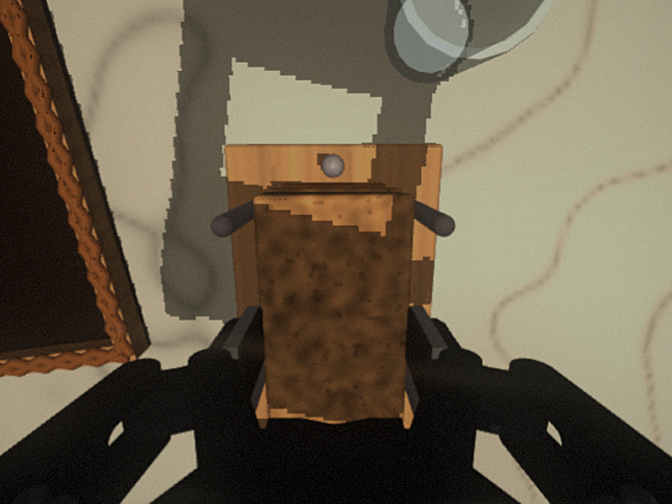

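drive_tool:
  commands:
    - {"gripper": 1, "dx": -0.1, "dy": 0, "dz": 0.1, "turn": 0}
    - {"gripper": 1, "dx": -0.1, "dy": 0, "dz": 0.2, "turn": 0}
    - {"gripper": 1, "dx": -0.1, "dy": 0, "dz": 0.2, "turn": 0}

```text
time_s: 33.42
eef_pos: [0.5474, -0.0103, 0.0589]
eef_rot: [0.0, 0.705, 0.709, 0.0]
wrist_force: [-0.1, 0.0, 0.2]
opening: 0.685
```

drive_tool:
  commands:
    - {"gripper": 0.4, "dx": 0, "dy": 0, "dz": 0, "turn": 0}
    - {"gripper": 0.2, "dx": 0, "dy": 0, "dz": 0, "turn": 0}
    - {"gripper": 0.2, "dx": 0, "dy": 0, "dz": 0, "turn": 0}
    - {"gripper": 0.2, "dx": 0, "dy": 0, "dz": -4, "turn": 0}
    - {"gripper": 0.2, "dx": 0, "dy": 0, "dz": -9, "turn": 0}
    - {"gripper": 0.2, "dx": 0, "dy": 0, "dz": -11, "turn": 0}
    - {"gripper": 0.2, "dx": 0, "dy": 0, "dz": -11, "turn": 0}

```text
time_s: 34.3
eef_pos: [0.5487, -0.0106, 0.1708]
eef_rot: [0.002, 0.705, 0.709, 0.001]
wrist_force: [0.0, -0.1, 0.0]
opening: 0.802
```

Run:
```python
from h import *
st(); c=cam("wrist"); save(c,"pics/w28.png",s=1.2)
ct=topscan()
go(530.4,376,140,62.9)
```

```text
t 34.3 p [548.7 -10.6 170.8] jaw 90.3 tilt 0.25 F [ 0.  -0.1  0. ] open 68.1 q [-0.24  0.19  1.74 -0.    1.21 -1.81]
slabs
rect [530.4 376.1] 107.9 61.9 ang -27.1 px [126. 201.]
rect [474.1 176.2] 435.9 165.6 ang 2.0 px [207. 236.]
mats
rect [ 532.7 -438.4] 110.6 59.0 ang 13.6 px [408. 207.]
to (530,376,140,63): dx 38.63 dy -1.45 dz 2.80 turn 27.4  | jaw now 90.3 q6 -104
```

View pics/w28.png

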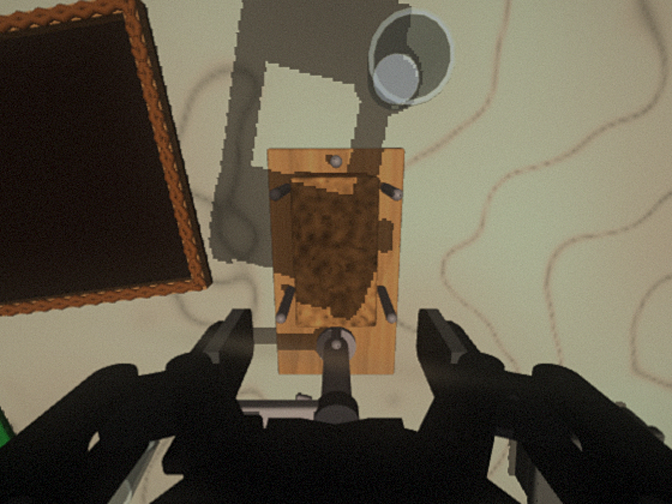

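Good. On to the last slab.

drive_tool:
  commands:
    - {"gripper": 0.2, "dx": 6, "dy": -0.2, "dz": 0, "turn": 4}
    - {"gripper": 0.2, "dx": 12, "dy": -0.4, "dz": 0, "turn": 8}
    - {"gripper": 0.2, "dx": 18, "dy": -0.7, "dz": 0, "turn": 12}
    - {"gripper": 0.2, "dx": 24, "dy": -0.9, "dz": 0, "turn": 17}
    - {"gripper": 0.2, "dx": 30, "dy": -1.1, "dz": 1, "turn": 22}
    - {"gripper": 0.2, "dx": 36, "dy": -1.3, "dz": 2, "turn": 26}
    - {"gripper": 0.2, "dx": 38.6, "dy": -1.4, "dz": 2.8, "turn": 27.4}
    - {"gripper": 0.2, "dx": 38.6, "dy": -1.4, "dz": 2.8, "turn": 27.4}
    - {"gripper": 0.2, "dx": 38.6, "dy": -1.4, "dz": 2.8, "turn": 27.4}
    - {"gripper": 0.2, "dx": 38.6, "dy": -1.4, "dz": 2.8, "turn": 27.4}

```text
time_s: 35.65
eef_pos: [0.5318, 0.3743, 0.1406]
eef_rot: [0.0, 0.854, 0.521, -0.0]
wrist_force: [0.6, -0.1, -0.1]
opening: 0.797
```

Run:
```python
from h import *
st(); c=cam("wrist"); save(c,"pics/w29.png",s=1.2)
wbox(c,c["image"].max(2)<62,.012,1500,(225,120,340,275))
go(530.4,376,8,62.9)
```

```text
t 35.65 p [531.8 374.3 140.6] jaw 62.8 tilt 0.03 F [ 0.6 -0.1 -0.1] open 67.7 q [ 0.43  0.44  1.48 -0.    1.22 -0.66]
rect [528.7 379.2] 109.1 60.2 ang -27.2 px [281. 201.]
to (530,376,8,63): dx 0.07 dy -0.21 dz 13.29 turn -0.1  | jaw now 62.8 q6 -38
```

View pics/w29.png

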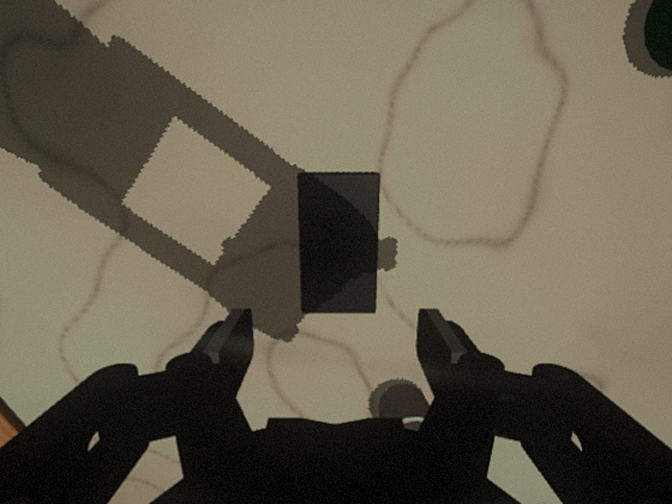

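drive_tool:
  commands:
    - {"gripper": 0.2, "dx": 0.2, "dy": -0.35, "dz": 5, "turn": 0}
    - {"gripper": 0.2, "dx": 0.2, "dy": -0.35, "dz": 9, "turn": 0}
    - {"gripper": 0.2, "dx": 0.2, "dy": -0.35, "dz": 11.5, "turn": 0}
    - {"gripper": 0.2, "dx": 0.2, "dy": -0.35, "dz": 12.6, "turn": 0}
    - {"gripper": 0.2, "dx": 0.2, "dy": -0.35, "dz": 13.1, "turn": 0}
    - {"gripper": 0.2, "dx": 0.2, "dy": -0.35, "dz": 13.2, "turn": 0}
    - {"gripper": 0.2, "dx": 0.2, "dy": -0.35, "dz": 13.2, "turn": 0}
    - {"gripper": 0.2, "dx": 0.2, "dy": -0.35, "dz": 13.2, "turn": 0}

```text
time_s: 36.7
eef_pos: [0.5297, 0.3793, 0.0097]
eef_rot: [0.0, 0.853, 0.522, 0.001]
wrist_force: [0.7, -1.0, 0.1]
opening: 0.794
```

drive_tool:
  commands:
    - {"gripper": 0.2, "dx": 0, "dy": 0, "dz": 0.2, "turn": 0}
    - {"gripper": 0.2, "dx": 0, "dy": 0, "dz": 0.2, "turn": 0}
    - {"gripper": 0.25, "dx": 0, "dy": 0, "dz": 0.2, "turn": 0}
    - {"gripper": 0.3, "dx": 0, "dy": 0, "dz": 0.2, "turn": 0}
    - {"gripper": 0.35, "dx": 0, "dy": 0, "dz": 0.2, "turn": 0}
    - {"gripper": 0.4, "dx": 0, "dy": 0, "dz": 0.2, "turn": 0}

```text
time_s: 37.45
eef_pos: [0.5294, 0.3791, 0.0074]
eef_rot: [0.0, 0.853, 0.522, 0.0]
wrist_force: [-0.6, -1.2, 5.9]
opening: 0.681
```

Run:
```python
from h import *
st(); c=cam("wrist"); save(c,"pics/w30.png",s=1.2)
go(547.5,-10.3,145,90.3)
```

```text
t 37.45 p [529.4 379.1   7.4] jaw 62.9 tilt 0.03 F [-0.6 -1.2  5.9] open 57.8 q [ 0.44  0.62  1.52 -0.    1.   -0.66]
to (548,-10,145,90): dx -33.84 dy 19.35 dz -13.77 turn -27.4  | jaw now 62.9 q6 -38
```

View pics/w30.png

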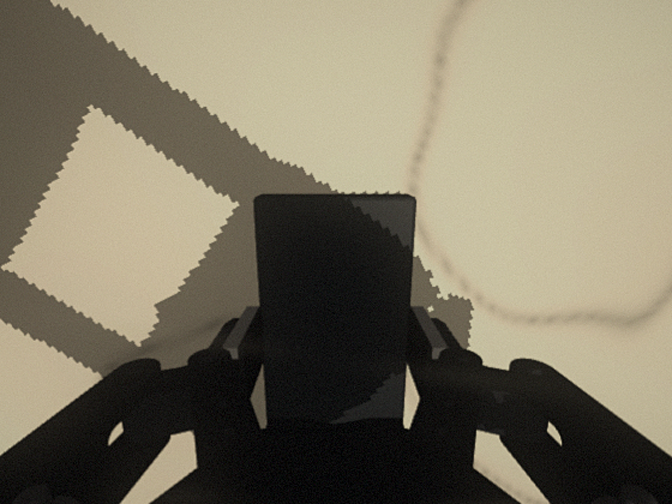

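drive_tool:
  commands:
    - {"gripper": 1, "dx": 0, "dy": 0, "dz": 0, "turn": 0}
    - {"gripper": 1, "dx": 0, "dy": 0, "dz": -1, "turn": 0}
    - {"gripper": 1, "dx": 0, "dy": 0, "dz": -4, "turn": 0}
    - {"gripper": 1, "dx": 0, "dy": 0, "dz": -8, "turn": 0}
    - {"gripper": 1, "dx": 0, "dy": 0, "dz": -13, "turn": 0}
    - {"gripper": 1, "dx": -5, "dy": 2.9, "dz": -13.8, "turn": -4}
    - {"gripper": 1, "dx": -10, "dy": 5.7, "dz": -13.8, "turn": -8}
    - {"gripper": 1, "dx": -15, "dy": 8.6, "dz": -13.8, "turn": -12}
    - {"gripper": 1, "dx": -20, "dy": 11.5, "dz": -13.8, "turn": -16}
    - {"gripper": 1, "dx": -25, "dy": 14.3, "dz": -13.8, "turn": -20}
    - {"gripper": 1, "dx": -30, "dy": 17.2, "dz": -13.8, "turn": -24}
    - {"gripper": 1, "dx": -33.8, "dy": 19.4, "dz": -13.8, "turn": -27.4}
    - {"gripper": 1, "dx": -33.8, "dy": 19.4, "dz": -13.8, "turn": -27.4}
    - {"gripper": 1, "dx": -33.8, "dy": 19.4, "dz": -13.8, "turn": -27.4}
    - {"gripper": 1, "dx": -33.8, "dy": 19.4, "dz": -13.8, "turn": -27.4}

```text
time_s: 39.38
eef_pos: [0.5476, -0.009, 0.1446]
eef_rot: [-0.0, 0.705, 0.709, -0.0]
wrist_force: [-0.3, 0.3, -2.9]
opening: 0.676
```

Run:
```python
from h import *
st(); c=cam("wrist"); save(c,"pics/w31.png",s=1.2)
go(547.5,-10.3,72,90.3)
```

```text
t 39.38 p [547.6  -9.  144.6] jaw 90.4 tilt 0.03 F [-0.3  0.3 -2.9] open 57.4 q [-0.23  0.23  1.76  0.    1.16 -1.81]
to (548,-10,72,90): dx -0.13 dy -0.02 dz 7.27 turn 0.1  | jaw now 90.4 q6 -104
```

View pics/w31.png

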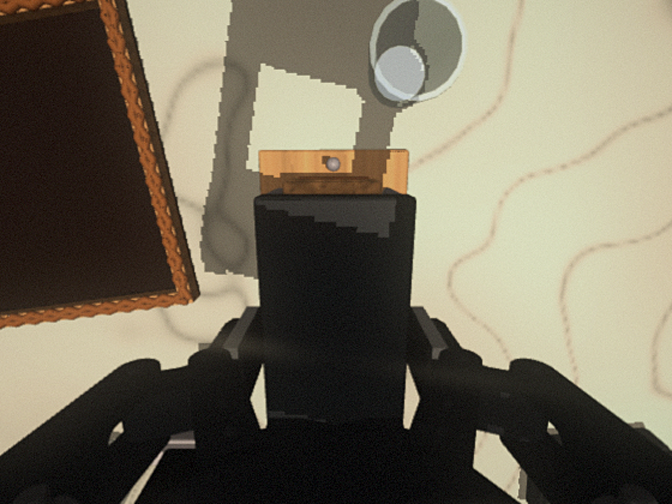

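drive_tool:
  commands:
    - {"gripper": 1, "dx": -0.1, "dy": 0, "dz": 3, "turn": 0}
    - {"gripper": 1, "dx": -0.1, "dy": 0, "dz": 4.5, "turn": 0}
    - {"gripper": 1, "dx": -0.1, "dy": 0, "dz": 6, "turn": 0}
    - {"gripper": 1, "dx": -0.1, "dy": 0, "dz": 6.9, "turn": 0}
    - {"gripper": 1, "dx": -0.1, "dy": 0, "dz": 7.2, "turn": 0}
    - {"gripper": 1, "dx": -0.1, "dy": 0, "dz": 7.2, "turn": 0}

```text
time_s: 40.17
eef_pos: [0.5481, -0.0113, 0.073]
eef_rot: [0.0, 0.705, 0.709, 0.0]
wrist_force: [-0.7, -0.8, -2.3]
opening: 0.675
```

Run:
```python
from h import *
st(); c=cam("wrist"); save(c,"pics/w32.png",s=1.2)
```

```text
t 40.17 p [548.1 -11.3  73. ] jaw 90.3 tilt 0.02 F [-0.7 -0.8 -2.3] open 57.4 q [-0.24  0.33  1.79 -0.    1.02 -1.81]
```

View pics/w32.png

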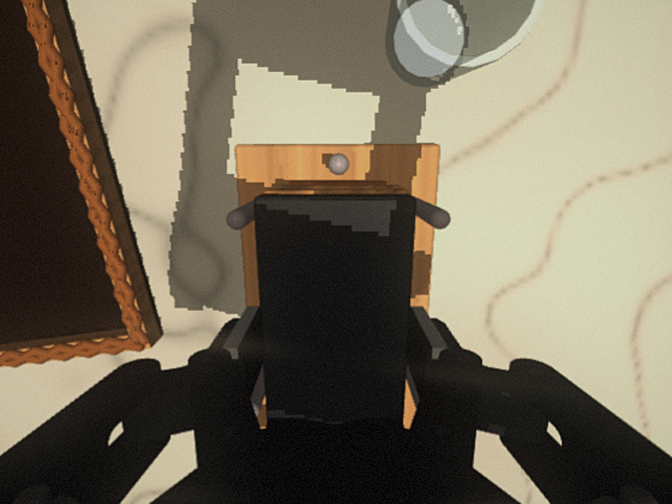

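drive_tool:
  commands:
    - {"gripper": 1, "dx": 0.1, "dy": 0, "dz": 0.15, "turn": 0}
    - {"gripper": 1, "dx": 0.1, "dy": 0, "dz": 0.3, "turn": 0}
    - {"gripper": 1, "dx": 0.1, "dy": 0, "dz": 0.3, "turn": 0}

```text
time_s: 40.6
eef_pos: [0.5478, -0.0102, 0.0698]
eef_rot: [-0.0, 0.705, 0.709, -0.0]
wrist_force: [-0.7, -0.1, -2.1]
opening: 0.679
```

drive_tool:
  commands:
    - {"gripper": 0.4, "dx": 0, "dy": 0, "dz": 0, "turn": 0}
    - {"gripper": 0.2, "dx": 0, "dy": 0, "dz": 0, "turn": 0}
    - {"gripper": 0.2, "dx": 0, "dy": 0, "dz": 0, "turn": 0}
    - {"gripper": 0.2, "dx": 0, "dy": 0, "dz": -4, "turn": 0}
    - {"gripper": 0.2, "dx": 0, "dy": 0, "dz": -9, "turn": 0}
    - {"gripper": 0.2, "dx": 0, "dy": 0, "dz": -10, "turn": 0}
    - {"gripper": 0.2, "dx": 0, "dy": 0, "dz": -10, "turn": 0}

```text
time_s: 41.48
eef_pos: [0.5484, -0.0104, 0.1706]
eef_rot: [0.001, 0.705, 0.709, 0.001]
wrist_force: [-0.2, -0.1, -0.8]
opening: 0.799
```

Run:
```python
from h import *
st(); c=cam("wrist"); save(c,"pics/w33.png",s=1.2)
c2=cam("side"); save(c2,"pics/s33.png",(170,150,330,280),4.5)
ct=topscan()
go(531.3,-438.6,140,103.6)
```

```text
t 41.48 p [548.4 -10.4 170.6] jaw 90.3 tilt 0.12 F [-0.2 -0.1 -0.8] open 67.9 q [-0.24  0.19  1.74 -0.    1.21 -1.81]
slabs
rect [474.1 176.2] 435.9 165.6 ang 2.0 px [207. 236.]
mats
rect [ 532.8 -438.2] 110.3 58.6 ang 13.6 px [408. 207.]
to (531,-439,140,104): dx -42.85 dy -1.75 dz 2.78 turn -13.3  | jaw now 90.3 q6 -104
```

View pics/w33.png

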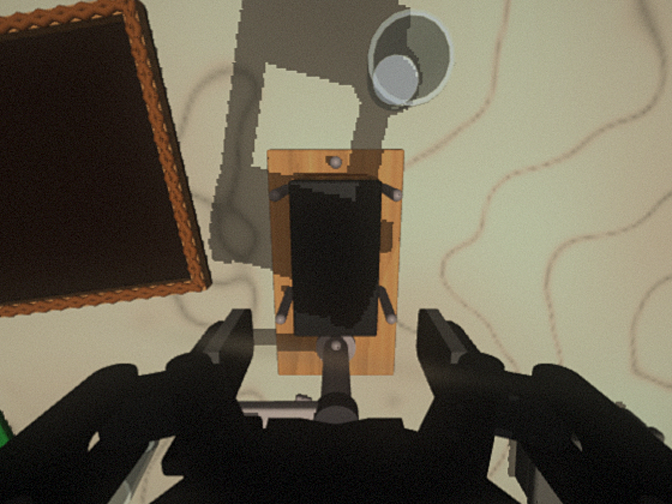

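View pics/s33.png

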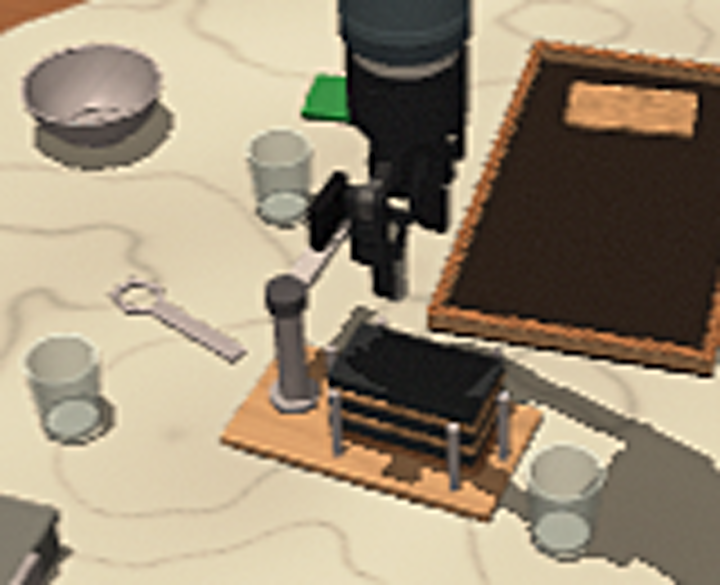

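drive_tool:
  commands:
    - {"gripper": 0.2, "dx": -6, "dy": -0.2, "dz": 0, "turn": -2}
    - {"gripper": 0.2, "dx": -12, "dy": -0.5, "dz": 0, "turn": -4}
    - {"gripper": 0.2, "dx": -18, "dy": -0.7, "dz": 0, "turn": -6}
    - {"gripper": 0.2, "dx": -24, "dy": -1, "dz": 0, "turn": -8}
    - {"gripper": 0.2, "dx": -30, "dy": -1.2, "dz": 0, "turn": -10}
    - {"gripper": 0.2, "dx": -36, "dy": -1.5, "dz": 1, "turn": -12}
    - {"gripper": 0.2, "dx": -42.8, "dy": -1.8, "dz": 2.8, "turn": -13.3}
    - {"gripper": 0.2, "dx": -42.8, "dy": -1.8, "dz": 2.8, "turn": -13.3}
    - {"gripper": 0.2, "dx": -42.8, "dy": -1.8, "dz": 2.8, "turn": -13.3}
    - {"gripper": 0.2, "dx": -42.8, "dy": -1.8, "dz": 2.8, "turn": -13.3}
    - {"gripper": 0.2, "dx": -42.8, "dy": -1.8, "dz": 2.8, "turn": -13.3}

```text
time_s: 43.0
eef_pos: [0.5327, -0.4369, 0.1424]
eef_rot: [0.0, 0.618, 0.786, 0.0]
wrist_force: [0.4, -0.6, 1.2]
opening: 0.797
```

Run:
```python
from h import *
st(); c=cam("wrist"); save(c,"pics/w34.png",s=1.2)
wbox(c,cork(c["image"]),.014,1500,(225,120,340,275))
go(531.3,-438.6,11,103.6)
```

```text
t 43.0 p [ 532.7 -436.9  142.4] jaw 103.7 tilt 0.03 F [ 0.4 -0.6  1.2] open 67.8 q [-0.86  0.52  1.37  0.    1.25 -2.67]
rect [ 531.2 -438.8] 109.8 60.3 ang 13.6 px [277. 203.]
to (531,-439,11,104): dx -0.10 dy -0.18 dz 13.16 turn 0.1  | jaw now 103.7 q6 -153
```

View pics/w34.png

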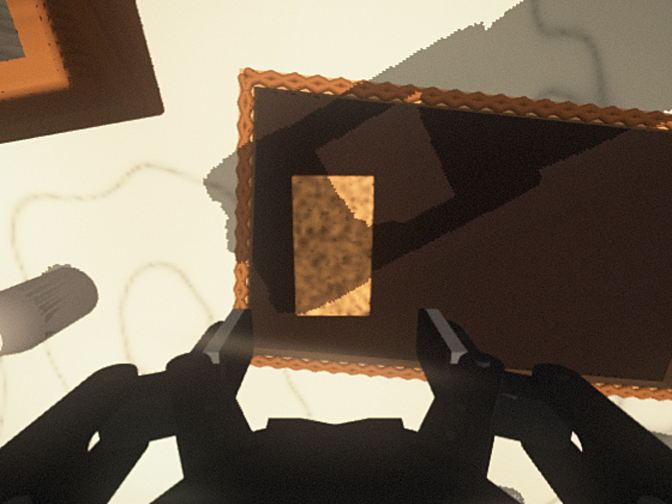

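drive_tool:
  commands:
    - {"gripper": 0.22, "dx": -0.1, "dy": -0.15, "dz": 5, "turn": 0}
    - {"gripper": 0.22, "dx": -0.1, "dy": -0.15, "dz": 9, "turn": 0}
    - {"gripper": 0.22, "dx": -0.1, "dy": -0.15, "dz": 11, "turn": 0}
    - {"gripper": 0.22, "dx": -0.1, "dy": -0.15, "dz": 12.2, "turn": 0}
    - {"gripper": 0.22, "dx": -0.1, "dy": -0.15, "dz": 12.8, "turn": 0}
    - {"gripper": 0.22, "dx": -0.1, "dy": -0.15, "dz": 13.1, "turn": 0}
    - {"gripper": 0.22, "dx": -0.1, "dy": -0.15, "dz": 13.1, "turn": 0}
    - {"gripper": 0.22, "dx": -0.1, "dy": -0.15, "dz": 13.1, "turn": 0}

```text
time_s: 44.05
eef_pos: [0.5311, -0.4401, 0.0116]
eef_rot: [0.001, 0.619, 0.786, -0.0]
wrist_force: [0.1, -0.9, 0.0]
opening: 0.784
```

drive_tool:
  commands:
    - {"gripper": 0.22, "dx": 0.05, "dy": 0, "dz": 0.1, "turn": 0}
    - {"gripper": 0.22, "dx": 0.05, "dy": 0, "dz": 0.1, "turn": 0}
    - {"gripper": 0.25, "dx": 0.05, "dy": 0, "dz": 0.1, "turn": 0}
    - {"gripper": 0.3, "dx": 0.05, "dy": 0, "dz": 0.1, "turn": 0}
    - {"gripper": 0.35, "dx": 0.05, "dy": 0, "dz": 0.1, "turn": 0}
    - {"gripper": 0.4, "dx": 0.05, "dy": 0, "dz": 0.1, "turn": 0}

```text
time_s: 44.8
eef_pos: [0.531, -0.4396, 0.0105]
eef_rot: [0.001, 0.619, 0.786, -0.0]
wrist_force: [1.1, -0.2, 4.2]
opening: 0.678
```

Run:
```python
from h import *
st(); c=cam("wrist"); save(c,"pics/w35.png",s=1.2)
go(547.5,-10.3,150,90.3)
```

```text
t 44.8 p [ 531.  -439.6   10.5] jaw 103.6 tilt 0.06 F [ 1.1 -0.2  4.2] open 57.6 q [-0.86  0.68  1.41  0.    1.04 -2.67]
to (548,-10,150,90): dx 41.33 dy 11.69 dz -13.99 turn 13.3  | jaw now 103.6 q6 -153
```

View pics/w35.png

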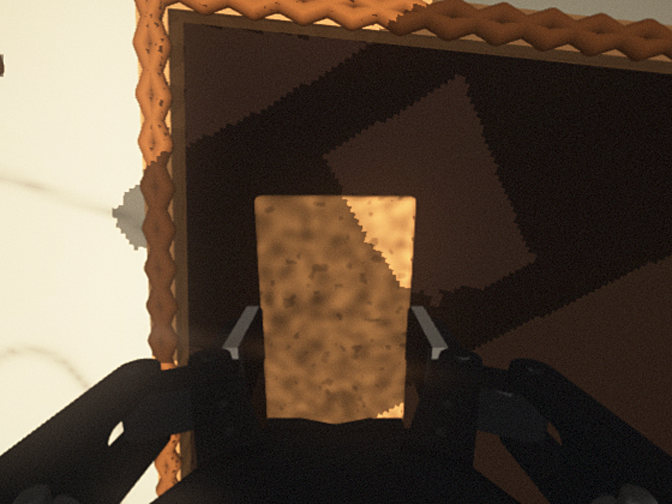

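drive_tool:
  commands:
    - {"gripper": 1, "dx": 0, "dy": 0, "dz": 0, "turn": 0}
    - {"gripper": 1, "dx": 0, "dy": 0, "dz": -1, "turn": 0}
    - {"gripper": 1, "dx": 0, "dy": 0, "dz": -4, "turn": 0}
    - {"gripper": 1, "dx": 0, "dy": 0, "dz": -8, "turn": 0}
    - {"gripper": 1, "dx": 0, "dy": 0, "dz": -13, "turn": 0}
    - {"gripper": 1, "dx": 5.9, "dy": 1.7, "dz": -14, "turn": 2}
    - {"gripper": 1, "dx": 11.8, "dy": 3.3, "dz": -14, "turn": 4}
    - {"gripper": 1, "dx": 17.7, "dy": 5, "dz": -14, "turn": 6}
    - {"gripper": 1, "dx": 23.6, "dy": 6.7, "dz": -14, "turn": 8}
    - {"gripper": 1, "dx": 29.5, "dy": 8.3, "dz": -14, "turn": 10}
    - {"gripper": 1, "dx": 35.4, "dy": 10, "dz": -14, "turn": 12}
    - {"gripper": 1, "dx": 41.3, "dy": 11.7, "dz": -14, "turn": 13.3}
    - {"gripper": 1, "dx": 41.3, "dy": 11.7, "dz": -14, "turn": 13.3}
    - {"gripper": 1, "dx": 41.3, "dy": 11.7, "dz": -14, "turn": 13.3}
    - {"gripper": 1, "dx": 41.3, "dy": 11.7, "dz": -14, "turn": 13.3}

```text
time_s: 46.72
eef_pos: [0.5474, -0.0116, 0.1498]
eef_rot: [0.0, 0.706, 0.708, -0.0]
wrist_force: [-0.5, 0.5, 0.5]
opening: 0.68
```

Run:
```python
from h import *
st(); c=cam("wrist"); save(c,"pics/w36.png",s=1.2)
go(547.5,-10.3,81,90.3)
```

```text
t 46.73 p [547.4 -11.6 149.8] jaw 90.2 tilt 0.02 F [-0.5  0.5  0.5] open 57.8 q [-0.24  0.22  1.76 -0.    1.17 -1.81]
to (548,-10,81,90): dx 0.14 dy 0.01 dz 6.88 turn -0.1  | jaw now 90.2 q6 -104
```

View pics/w36.png

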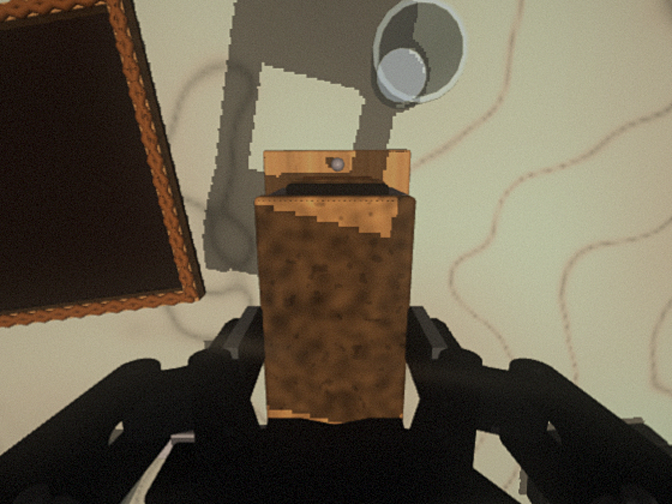

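drive_tool:
  commands:
    - {"gripper": 1, "dx": 0.1, "dy": 0, "dz": 3, "turn": 0}
    - {"gripper": 1, "dx": 0.1, "dy": 0, "dz": 5, "turn": 0}
    - {"gripper": 1, "dx": 0.1, "dy": 0, "dz": 6, "turn": 0}
    - {"gripper": 1, "dx": 0.1, "dy": 0, "dz": 6.8, "turn": 0}
    - {"gripper": 1, "dx": 0.1, "dy": 0, "dz": 6.8, "turn": 0}
    - {"gripper": 1, "dx": 0.1, "dy": 0, "dz": 6.8, "turn": 0}

```text
time_s: 47.52
eef_pos: [0.5479, -0.0095, 0.0825]
eef_rot: [0.001, 0.705, 0.709, 0.0]
wrist_force: [-0.1, 0.1, -0.4]
opening: 0.674
```

Run:
```python
from h import *
st(); c=cam("wrist"); save(c,"pics/w37.png",s=1.2)
c2=cam("side"); save(c2,"pics/s37.png",(170,150,330,280),4.5)
```

```text
t 47.52 p [547.9  -9.5  82.5] jaw 90.3 tilt 0.07 F [-0.1  0.1 -0.4] open 57.3 q [-0.23  0.32  1.79 -0.    1.03 -1.81]
```

View pics/w37.png

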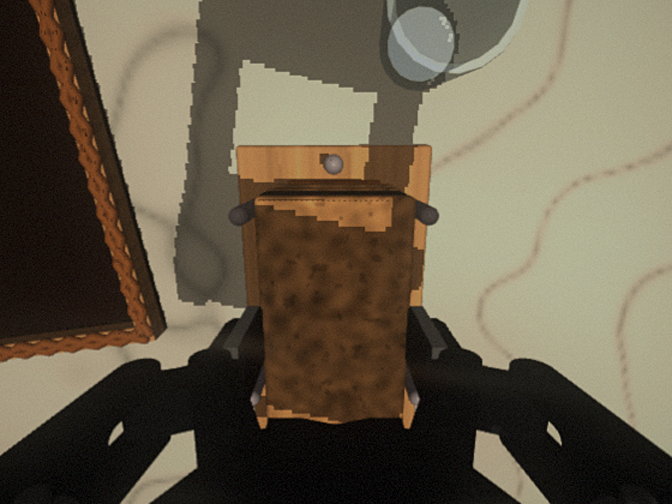

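View pics/s37.png

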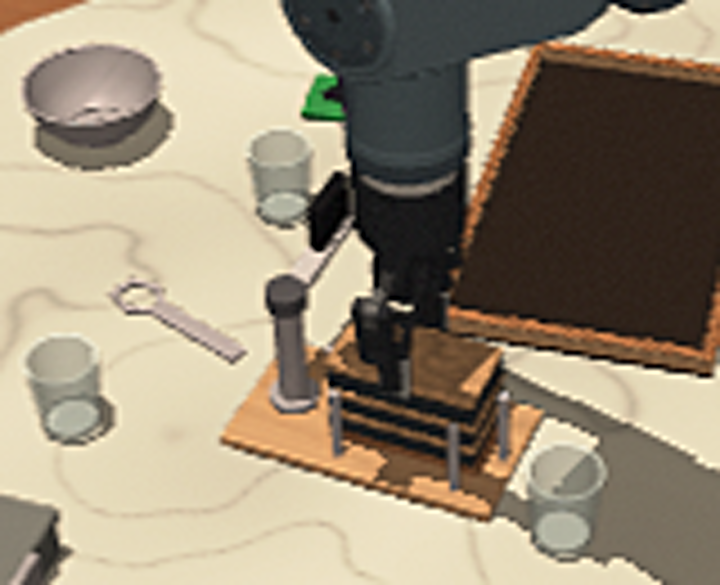

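drive_tool:
  commands:
    - {"gripper": 1, "dx": -0.05, "dy": 0, "dz": 0.15, "turn": 0}
    - {"gripper": 1, "dx": -0.05, "dy": 0, "dz": 0.3, "turn": 0}
    - {"gripper": 1, "dx": -0.05, "dy": 0, "dz": 0.3, "turn": 0}

```text
time_s: 48.0
eef_pos: [0.5472, -0.0097, 0.0786]
eef_rot: [-0.0, 0.705, 0.709, -0.0]
wrist_force: [-0.2, 0.7, -0.2]
opening: 0.681
```

drive_tool:
  commands:
    - {"gripper": 0.4, "dx": 0, "dy": 0, "dz": 0, "turn": 0}
    - {"gripper": 0.2, "dx": 0, "dy": 0, "dz": 0, "turn": 0}
    - {"gripper": 0.2, "dx": 0, "dy": 0, "dz": 0, "turn": 0}
    - {"gripper": 0.2, "dx": 0, "dy": 0, "dz": -4, "turn": 0}
    - {"gripper": 0.2, "dx": 0, "dy": 0, "dz": -9, "turn": 0}
    - {"gripper": 0.3, "dx": 0, "dy": 0, "dz": -13, "turn": 0}
    - {"gripper": 0.5, "dx": 0, "dy": 0, "dz": -13, "turn": 0}

```text
time_s: 48.88
eef_pos: [0.5498, -0.0102, 0.213]
eef_rot: [0.003, 0.705, 0.709, 0.002]
wrist_force: [0.9, 0.1, -0.6]
opening: 0.508
```

Run:
```python
from h import *
st(); c=cam("wrist"); save(c,"pics/w38.png",s=1.2)
c2=cam("side"); save(c2,"pics/s38.png",(170,150,330,280),4.5)
go(646,-81,210,0.5)
go(646,-81,210,180)
```

```text
t 48.88 p [549.8 -10.2 213. ] jaw 90.3 tilt 0.46 F [ 0.9  0.1 -0.6] open 43.2 q [-0.23  0.14  1.7   0.    1.29 -1.81]
to (646,-81,210,0): dx -7.18 dy 9.84 dz -0.13 turn 89.8  | jaw now 90.3 q6 -104
to (646,-81,210,180): dx -7.18 dy 9.84 dz -0.13 turn -89.7  | jaw now 90.3 q6 -104
```

View pics/w38.png

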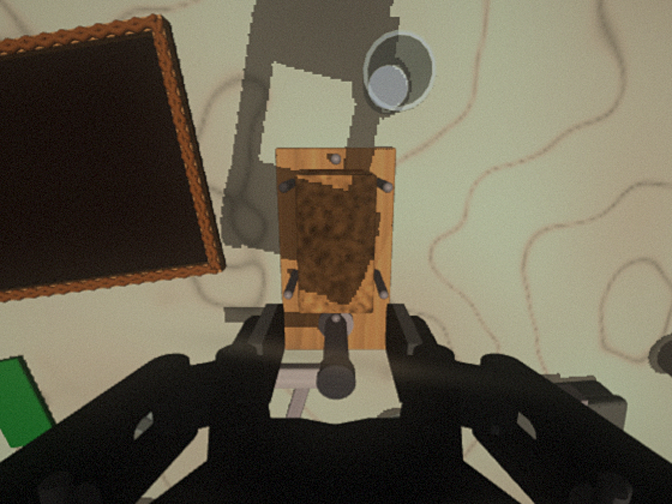

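View pics/s38.png

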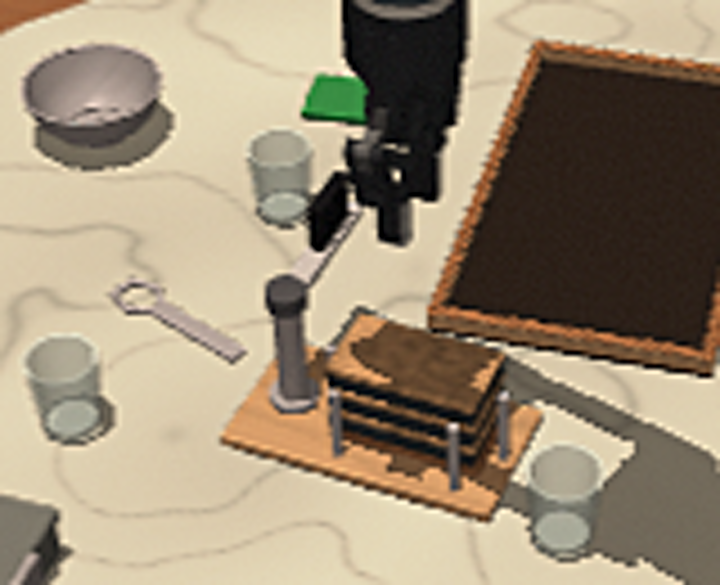

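drive_tool:
  commands:
    - {"gripper": 0.5, "dx": -1, "dy": 1.5, "dz": -0.1, "turn": 10}
    - {"gripper": 0.5, "dx": -2, "dy": 3, "dz": -0.1, "turn": 20}
    - {"gripper": 0.5, "dx": -3, "dy": 4, "dz": -0.1, "turn": 30}
    - {"gripper": 0.5, "dx": -4, "dy": 5, "dz": -0.1, "turn": 40}
    - {"gripper": 0.5, "dx": -5, "dy": 6, "dz": -0.1, "turn": 50}
    - {"gripper": 0.5, "dx": -6, "dy": 8, "dz": -0.1, "turn": 60}
    - {"gripper": 0.5, "dx": -7.2, "dy": 9.8, "dz": -0.1, "turn": 70}
    - {"gripper": 0.5, "dx": -7.2, "dy": 9.8, "dz": -0.1, "turn": 80}
    - {"gripper": 0.5, "dx": -7.2, "dy": 9.8, "dz": -0.1, "turn": 89.8}
    - {"gripper": 0.5, "dx": -7.2, "dy": 9.8, "dz": -0.1, "turn": 89.8}
    - {"gripper": 0.5, "dx": -7.2, "dy": 9.8, "dz": -0.1, "turn": 89.8}
    - {"gripper": 0.5, "dx": -7.2, "dy": 9.8, "dz": -0.1, "turn": 89.8}
    - {"gripper": 0.5, "dx": -7.2, "dy": 9.8, "dz": -0.1, "turn": 89.8}
    - {"gripper": 0.5, "dx": -7.2, "dy": 9.8, "dz": -0.1, "turn": 89.8}

```text
time_s: 50.72
eef_pos: [0.6458, -0.0813, 0.2099]
eef_rot: [0.0, 1.0, 0.004, 0.0]
wrist_force: [0.5, 0.1, 0.7]
opening: 0.497
```

Run:
```python
from h import *
st(); c=cam("wrist"); save(c,"pics/w39.png",s=1.2)
go(646,-81,124,0.5)
```

```text
t 50.73 p [645.8 -81.3 209.9] jaw 0.5 tilt 0.01 F [0.5 0.1 0.7] open 42.3 q [-0.31  0.37  1.43 -0.    1.34 -0.32]
to (646,-81,124,0): dx 0.02 dy -0.03 dz 8.59 turn 0.0  | jaw now 0.5 q6 -18
```

View pics/w39.png

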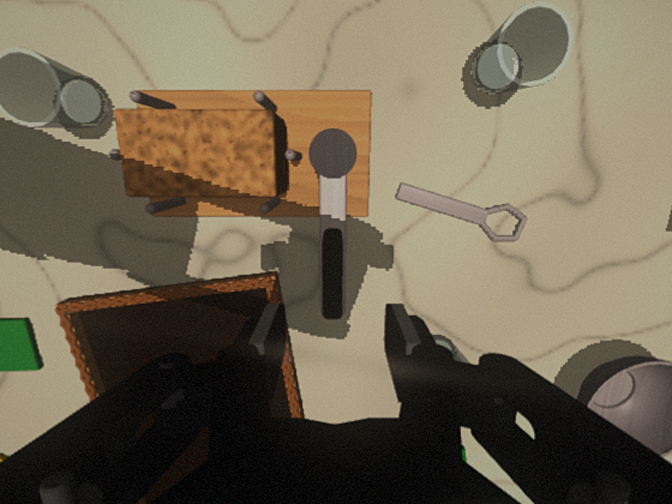

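drive_tool:
  commands:
    - {"gripper": 0.5, "dx": 0, "dy": 0, "dz": 4, "turn": 0}
    - {"gripper": 0.5, "dx": 0, "dy": 0, "dz": 7, "turn": 0}
    - {"gripper": 0.5, "dx": 0, "dy": 0, "dz": 8.4, "turn": 0}
    - {"gripper": 0.5, "dx": 0, "dy": 0, "dz": 8.4, "turn": 0}
    - {"gripper": 0.8, "dx": 0, "dy": 0, "dz": 8.4, "turn": 0}
    - {"gripper": 1, "dx": 0, "dy": 0, "dz": 8.4, "turn": 0}
    - {"gripper": 1, "dx": 0, "dy": 0, "dz": 8.4, "turn": 0}
    - {"gripper": 1, "dx": 0, "dy": 0, "dz": 8.4, "turn": 0}

```text
time_s: 51.78
eef_pos: [0.6444, -0.0816, 0.1277]
eef_rot: [0.0, 1.0, 0.004, -0.001]
wrist_force: [-10.9, 0.0, 9.0]
opening: 0.133
```

Run:
```python
from h import *
st()
p,R,o=pose()
import math
hx,hy=645.5,-9.5
r=math.hypot(p[0]*1000-hx,p[1]*1000-hy); th0=math.degrees(math.atan2(-(p[1]*1000-hy),-(p[0]*1000-hx)))
print("r",r,"th",th0)
for th in [80,71,62,53,44,35,26,17,8,2,0]:
    A=math.radians(180+th); X=np.array([hx+r*math.cos(A),hy+r*math.sin(A)])/1000
    d=R.T@(np.array([*X,p[2]])-p)*100
    print(th,np.round(d,2),"turn",round(-(th-th0),1))
```

```text
t 51.77 p [644.4 -81.6 127.7] jaw 0.5 tilt 0.17 F [-10.9   0.    9. ] open 11.3 q [-0.31  0.45  1.49 -0.    1.2  -0.32]
r 72.14390353876338 th 89.13792480244051
80 [-1.14 -0.12  0.  ] turn 9.1
71 [-2.24 -0.41  0.01] turn 18.1
62 [-3.27 -0.87  0.01] turn 27.1
53 [-4.22 -1.49  0.01] turn 36.1
44 [-5.06 -2.25  0.01] turn 45.1
35 [-5.77 -3.13  0.01] turn 54.1
26 [-6.34 -4.11  0.02] turn 63.1
17 [-6.75 -5.16  0.02] turn 72.1
8 [-6.98 -6.27  0.02] turn 81.1
2 [-7.04 -7.02  0.01] turn 87.1
0 [-7.04 -7.27  0.01] turn 89.1
```

drive_tool:
  commands:
    - {"gripper": 1, "dx": -0.6, "dy": 0, "dz": 0, "turn": 4}
    - {"gripper": 1, "dx": -1.2, "dy": -0.1, "dz": 0, "turn": 9}
    - {"gripper": 1, "dx": -2.3, "dy": -0.4, "dz": 0, "turn": 18}
    - {"gripper": 1, "dx": -3.3, "dy": -0.9, "dz": 0, "turn": 27}
    - {"gripper": 1, "dx": -4.3, "dy": -1.5, "dz": 0, "turn": 36}
    - {"gripper": 1, "dx": -5.1, "dy": -2.2, "dz": 0, "turn": 45}
    - {"gripper": 1, "dx": -5.8, "dy": -3.1, "dz": 0, "turn": 54}
    - {"gripper": 1, "dx": -6.4, "dy": -4.1, "dz": 0, "turn": 63}
    - {"gripper": 1, "dx": -6.8, "dy": -5.2, "dz": 0, "turn": 72}
    - {"gripper": 1, "dx": -7.1, "dy": -6.2, "dz": 0, "turn": 81}
    - {"gripper": 1, "dx": -7.1, "dy": -7.0, "dz": 0, "turn": 87}
    - {"gripper": 1, "dx": -7.1, "dy": -7.3, "dz": 0, "turn": 89}
    - {"gripper": 1, "dx": -7.1, "dy": -7.4, "dz": 0, "turn": 90}
    - {"gripper": 1, "dx": -7.1, "dy": -7.4, "dz": 0, "turn": 90}

```text
time_s: 53.52
eef_pos: [0.5714, -0.0096, 0.1276]
eef_rot: [0.003, 0.71, -0.704, -0.001]
wrist_force: [-20.0, -7.1, 16.0]
opening: 0.13
```

Run:
```python
from h import *
st(); c=cam("wrist"); save(c,"pics/w40.png",s=1.2)
```

```text
t 53.52 p [571.4  -9.6 127.6] jaw -89.5 tilt 0.39 F [-20.   -7.1  16. ] open 11.1 q [-0.22  0.3   1.7  -0.    1.14  1.34]
```

View pics/w40.png

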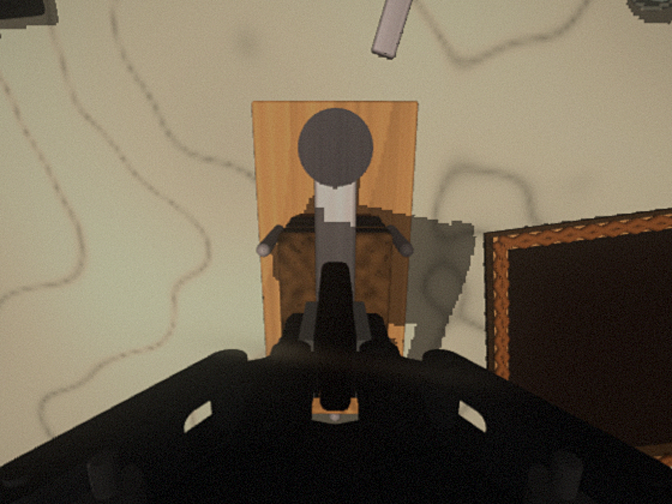

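drive_tool:
  commands:
    - {"gripper": 0.5, "dx": 0, "dy": 0, "dz": 0, "turn": 0}
    - {"gripper": 0.5, "dx": 0, "dy": 0, "dz": 0, "turn": 0}
    - {"gripper": 0.5, "dx": 0, "dy": 0, "dz": -0.5, "turn": 0}
    - {"gripper": 0.5, "dx": 0, "dy": 0, "dz": -5, "turn": 0}
    - {"gripper": 0.5, "dx": 0, "dy": 0, "dz": -10, "turn": 0}
    - {"gripper": 0.5, "dx": 0, "dy": 0, "dz": -12, "turn": 0}
    - {"gripper": 0.5, "dx": 0, "dy": 0, "dz": -12, "turn": 0}

```text
time_s: 54.45
eef_pos: [0.5754, -0.008, 0.2483]
eef_rot: [-0.001, 0.71, -0.704, 0.002]
wrist_force: [-0.4, 0.0, 0.5]
opening: 0.497
```

Run:
```python
from h import *
st(); c=cam("wrist"); save(c,"pics/w41.png",s=1.2)
c2=cam("side"); save(c2,"pics/s41.png",(170,150,330,280),4.5)
go(450,300,250,-30)
```

```text
t 54.45 p [575.4  -8.  248.3] jaw -89.5 tilt 0.28 F [-0.4  0.   0.5] open 42.2 q [-0.22  0.17  1.6   0.    1.37  1.34]
to (450,300,250,-30): dx -30.87 dy 12.11 dz -0.48 turn -59.5  | jaw now -89.5 q6 77
```

View pics/w41.png

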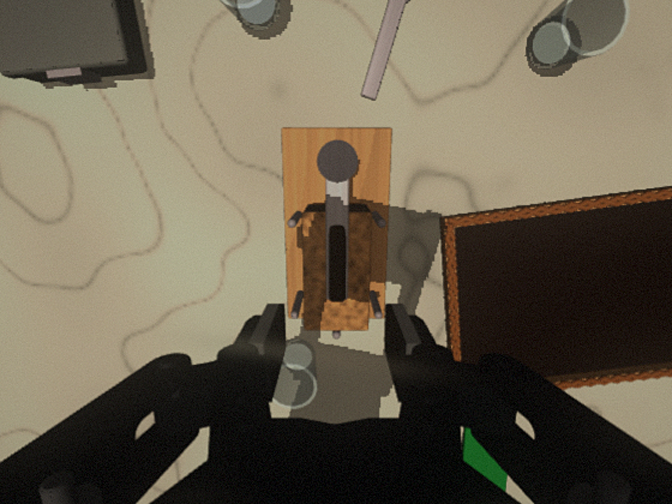

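View pics/s41.png

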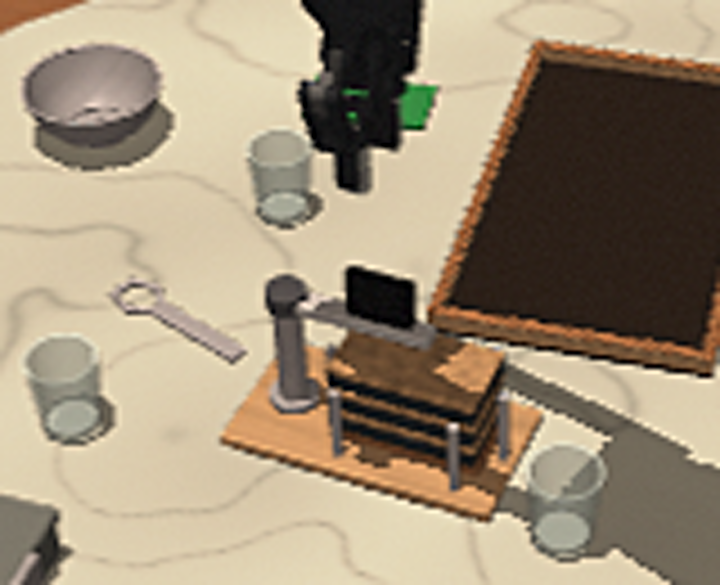

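drive_tool:
  commands:
    - {"gripper": 0.5, "dx": -6, "dy": -2.4, "dz": -0.5, "turn": 0}
    - {"gripper": 0.5, "dx": -12, "dy": -1, "dz": -0.5, "turn": 0}
    - {"gripper": 0.5, "dx": -18, "dy": 2, "dz": -0.5, "turn": 0}
    - {"gripper": 0.5, "dx": -24, "dy": 6, "dz": -0.5, "turn": 0}
    - {"gripper": 0.5, "dx": -30, "dy": 12, "dz": -0.5, "turn": 0}
    - {"gripper": 0.5, "dx": -30, "dy": 12, "dz": -0.5, "turn": 0}
    - {"gripper": 0.5, "dx": -30, "dy": 12, "dz": -0.5, "turn": 0}
    - {"gripper": 0.5, "dx": -30, "dy": 12, "dz": -0.5, "turn": 0}

```text
time_s: 55.55
eef_pos: [0.4514, 0.2906, 0.2496]
eef_rot: [0.001, 0.71, -0.704, -0.0]
wrist_force: [-0.2, -0.6, -0.0]
opening: 0.499
```

Run:
```python
from h import *
st(); c=cam("top"); save(c,"pics/t42.png",s=1.4); save(c,"pics/t42r.png",(220,140,320,240),6)
```

```text
t 55.55 p [451.4 290.6 249.6] jaw -89.5 tilt 0.1 F [-0.2 -0.6 -0. ] open 42.4 q [ 0.35  0.09  1.69 -0.    1.37  1.91]
```

View pics/t42.png

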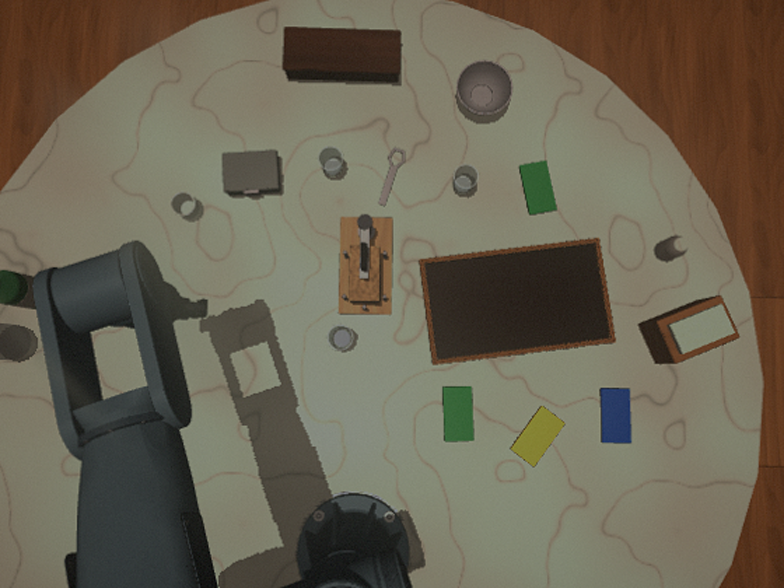

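View pics/t42r.png

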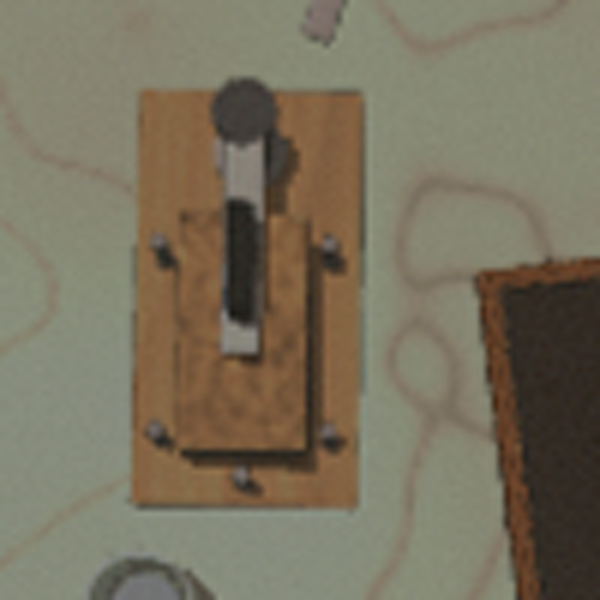

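Run:
```python
from h import *
c=cam("top"); cr=lambda l:[(220+(x+.5)/6-.5,140+(y+.5)/6-.5) for x,y in l]
P=px2pt(c,cr([(181,212),(307,214),(306,451),(177,450)]),.082)[:,:2]*1000
print(np.round(P,1),P.mean(0))
b=px2pt(c,cr([(243,140),(240,354)]),.110)[:,:2]*1000; d=b[0]-b[1]; print(b,"bar deg",np.degrees(np.arctan2(d[1],d[0])))
```

```text
[[603.8  19.3]
 [604.2 -38.8]
 [494.3 -40.9]
 [493.5  18. ]] [548.92983972 -10.60833736]
[[632.45023806  -9.44026795]
 [534.68779892 -10.60413742]] bar deg 0.6820785033880328
```

```bash
python3 -c "
from bench import ctrl
print(ctrl.hand_in())"
```

```text
the job is handed in; nothing more can be done
None
```

I swung the keeper open, stacked all three slabs on the plinth with a cork mat on each, closed the keeper and handed the job in. The clock stood at about 56 s.

**Last checks:**
- **Stack:** the last top view puts the top mat about 1 mm from the plinth centre and square to the rack. The side view shows three even slab and mat layers inside the guide rods. I placed and checked the lower layers one at a time, but did not re-measure them at the end.
- **Keeper:** the bar measured within about 1° of closed.
- **Everything else:** in the top view the glasses, cup, opener, tin and look-alikes were where they started. The arm was clear of everything.

**What went wrong:**
- **Second mat:** the first grasp was too shallow and the fingers slid over the top, with about 45 N at the wrist. That is under the 120 N wrist limit. I can't tell whether the separate 40 N limit, which is for the arm and gripper body, counts the fingers. The mat hardly moved, and a deeper grasp worked.
- **Cameras:** the wrist and top views disagreed by 1–3 mm on positions, so I aimed between them.

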